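# Measure a bracelet blank in the bench gauge

### The job

Lay the long flat bracelet blank across the gauge's two sloping rests, just above the lugs, with one end between the anvil and the spindle, and let go of it. Then turn the small ratchet knob clockwise, regrasping as needed, until the spindle clamps the blank and the ratchet slips: let it slip at least an eighth of a turn but not much more than a quarter. Leave the blank clamped, let go, and leave the other things on the bench where they are.

Things in the scene. Friction and masses are not known exactly. Their poses are not given: they have to be found in the camera images.
- blank: The long flat metal blank, 170 x 28 x 6 mm, 240 g. Origin: centre of its underside; its y axis runs along its length, x across the 28 mm width, z through the 6 mm thickness. It starts lying flat across a wooden bearer. Both ends and both faces are alike.
- blank_mid (a point): The middle of the blank (3 mm above the centre of its underside), axes as the blank.
- bearer: Wooden bearer fixed to the bench, 18 mm wide (x), 85 mm long (y), 26 mm high, that carries the blank; the blank's width overhangs it by 5 mm on each side, so that its edges can be pinched from above with the fingertips below it. Origin: centre of its underside. A like bearer nearby carries the short bar.
- short_bar: The shorter bar, 80 x 26 x 12 mm, on the second bearer; leave it alone. Origin: centre of its underside, y along its length.
- gauge: The gauge's cast base, fixed to the bench, 120 x 250 x 18 mm, reaching from 75 mm on the -y side to 175 mm on the +y side of the origin (on its underside). Its x axis points away from the side where the knob is, z up.
- head: The gauge's inclined head, fixed. Origin: centre of the anvil's face, 105 mm above the bench. Its z axis is the spindle's axis: it leans 35 degrees from vertical and points up from the anvil through spindle and thimble to the knob, on the robot's side; y is level, x points up the slope. A C frame on the -y side (inner face at y = -39 mm) joins anvil and nut (28 mm diameter, z = 39 to 63 mm).
- spindle: The gauge's spindle, a 10 mm diameter rod on the head's z axis, moved along it by the screw. Origin: centre of its lower (measuring) face; it starts 13 to 16 mm above the anvil's face and its axes are the head's. One turn of the thimble brings it 18 mm nearer to the anvil.
- knob_mid (a point): Middle of the ratchet knob, a knurled metal cylinder of 24 mm diameter, 26 mm long, on the spindle's axis at the gauge's upper end, 117 mm above the spindle's measuring face; it travels with the spindle. Below it, after a 6 mm neck, comes the thimble, 22 mm in diameter, 36 mm long. Its z axis is the head's. The knob drives thimble and spindle through the ratchet.
- thimble (a joint): Angle of the thimble, rad; 0 = spindle fully open (face 16 mm above the anvil); grows as it turns clockwise, seen from the knob's end looking down at the anvil; starts at 0 to 1.05. It takes about 0.08 N m to turn and stays where it is left. The screw carries spindle, thimble and knob 2.865 mm towards the anvil per rad.
- ratchet (a joint): Angle by which the knob has slipped on the thimble, rad; 0 at the start, grows with clockwise slip. It slips at about 0.14 N m: knob and thimble turn together until the spindle presses on the part (some 20 N), then the thimble stops and only the knob turns on. Turned back, the knob first takes back the slip, then carries the thimble back.
- outer_rest (a point): Centre of the outer rest's face, in the head's frame at y = +145 mm, axes as the head. The two sloping rests, this and the anvil, have their faces at the head's z = 0, 24 mm along y, from x = -16 to +16 mm; each has a lug on its lower side, inner face at x = -16 mm, standing 8 mm above the face. Between the rests (y = 12 to 133 mm) it is open, down to the base, with room for a finger.
- seat (a point): Where the middle of the blank belongs: in the head's frame at x = 0, y = +73 mm, z = 3 mm, axes as the head. The blank's length lies along y and its end then reaches 12 mm past the spindle's axis; 15 mm farther in or 6 mm farther out along y still serve. It enters the gap from the +y side; let go, it may slide 2 mm down to the lugs.
- bench_block: Steel block, 75 x 75 x 22 mm; a bystander, leave it where it is. Origin: centre of its underside.
- hammer: Hammer with a dark wooden handle, lying; a bystander, leave it where it is. Origin: on its underside, about the middle of its length.
- graver: Graver with a dark wooden handle, lying; a bystander, leave it where it is. Origin: on its underside, about the middle of its length.
- pickle_cup: White cup, 70 mm across, 60 mm high; a bystander, leave it where it is. Origin: centre of its underside.
- bangle: Plain metal bangle, 68 mm across, 12 mm high, lying flat; a bystander, leave it where it is. Origin: centre of its underside.
- polish_jar: Small amber jar, 56 mm across, 70 mm high; a bystander, leave it where it is. Origin: centre of its underside.
- ring_cone: Wooden ring cone, 44 mm across its foot, 85 mm high; a bystander, leave it where it is. Origin: centre of its underside.
Things that resemble listed ones, but are neither listed nor needed, are in the scene too. Leave any yellow look-alike of the blank alone.

How it is judged:
On the way, in this order (a step that is already met when the one before it is completed fails the run):
1. the blank lies flat on both rests, its end over the anvil, let go (angle between the z axis of blank and the z axis of head, either way round below 0.06 rad and angle between the y axis of blank and the y axis of head, either way round below 0.12 rad and z of blank_mid in the frame of head between 0.001 and 0.0055 m and y of blank_mid in the frame of head between 0.055 and 0.082 m and x of blank_mid in the frame of head between -0.006 and 0.01 m and contact force between blank and the fingers below 0.2 N), for 0.2 s.
2. the spindle presses on the blank and the ratchet has slipped (value of joint ratchet above 0.6 rad and contact force between spindle and blank above 4 N), for 0.1 s.
At the end, for the whole second after the job is handed in: The blank lies flat on both rests (within 0.06 rad of the head's plane, 0.12 rad along it; its middle at y = 55 to 82 mm, x = -6 to +10 mm, z = 1 to 5.5 mm in the head's frame), still, clamped by the spindle with more than 4 N, and the ratchet has slipped 0.6 to 2.2 rad (all of step 2 and value of joint ratchet below 2.2 rad and angle between the z axis of blank and the z axis of head, either way round below 0.06 rad and angle between the y axis of blank and the y axis of head, either way round below 0.12 rad and z of blank_mid in the frame of head between 0.001 and 0.0055 m and y of blank_mid in the frame of head between 0.055 and 0.082 m and x of blank_mid in the frame of head between -0.006 and 0.01 m and linear speed of blank below 0.01 m/s); the robot touches nothing.
It fails at once if the ratchet is cranked on far past its slip (more than 2.2 rad) (value of joint ratchet above 2.2 rad).
It fails at once if a bystander (short bar, steel block, hammer, graver, cup, bangle, jar, ring cone) is moved by more than 30 mm (distance of any of short_bar, bench_block, hammer, graver, pickle_cup, bangle, polish_jar, ring_cone from where it was at the start of the episode above 0.03 m).
It also fails if it takes over 61 s, if anything falls off the work surface, if the arm or the gripper's body presses on something with over 40 N, if the wrist force passes 120 N, or if a joint passes its speed limit or range.

### The arm

A 6-joint arm with a two-finger parallel gripper is mounted at the origin on the work surface. World frame = base frame: x ahead of the robot, y to its left, z up, the work surface at z = 0. Lengths are in m, angles in rad, forces in N, time in s.
With the tool pointing down it reaches from about 0.25 to 0.725 m from the base axis. Payload 4 kg.
Tool frame: the origin (TCP) lies midway between the tips of the shut fingers; the grasp point (between the pads) lies 19 mm behind it; y points along the fingers, x is the direction in which the jaws open and shut, and the axes are right-handed (so a half turn about y gives the same grasp; the last joint's range is limited). The gripper opens to 85 mm and grips with 20 to 120 N. Pads are 22 mm wide; open, the fingers measure 114 mm over their backs; the gripper's body (76 mm by 85 mm) begins 54 mm behind the grasp point. The pads swing forward as they close: fully open they stand 13 mm farther back than shut.
Start: joints at [1.168, 0.241, 0.005, 1.335, 0, 1.571], TCP at [0.196, 0.46, 0.231] pointing down, gripper open.
Joint ranges: [-2.72, 2.72], [-1.05, 1.87], [-1.09, 1.28], [-1.99, 2.15], [-1.42, 1.44], [-3.14, 3.14]. Speed limits (rad/s): [2.79, 2.79, 3.14, 3.14, 3.14, 3.14].

### API

Orientations are given as a unit quaternion [x, y, z, w].
In Python, from workcell import bot gives the robot as it stands. The module is installed in compiled form; this text tells all that it offers.
- The arm moves only by the shell command python3 -m inch 'ROWS'. ROWS is text: rows parted by semicolons, each of 7 numbers parted by spaces: the turn, a rotation vector about the tool's x, y, z in degrees, then the shift along the tool's x, y, z in mm, then the closure, from 0 (fully open) to 1 (shut). In form: ax ay az dx dy dz fingers; .... A call has 1 to 12 rows; each row shifts and turns the commanded pose from where the row before left it, along the tool's axes as they then stand; what a row does not reach is not made up. A row lasts 1/8 s, in which the tool goes at most 62.5 mm and 10.7 degrees, less where a joint would pass 70% of its speed; a pose out of reach is approached as far as the arm can. A call with a gripper value outside its range is refused whole. The fingers move at their own pace and stop on an object; the grip force is fixed at half the most. Time passes only in rows, so rows that do not move let the fingers close. It gives the time, the measured TCP pose, the force and the opening at its end, in the units of the state.
- bot.get_obs(): the state, without advancing time (a new reading comes with each control period).
- bot.camera(name): name is "scene" or "top"; returns a dict with "color" (480x640x3 uint8, blue, green, red), "fx", "fy", "cx", "cy" (pixels), "extrinsics" (4x4, takes a point from world to camera coordinates). Camera axes: x right, y up, looking along -z (the intrinsics and any distortion apply to the point x, -y, -z); pixel columns grow to the right and rows downward; lengths in m; the calibration is good to about 2 mm. A picture is of the moment at which its call begins. There is no depth.
- bot.job_done(): hands the job in, once; it reports no verdict.
Trained networks look in the newest picture that a camera, given by its name, has taken for a name from the list of things; names that differ only in an ending like _2 or _b are one class to them, and where a whole thing is asked for, a point or a joint stands for the part that bears it (a point fixed in the world has none). Each returns a list of dicts, best first, with "conf" (0 to 1); they miss things now and then, are a little off and sometimes report something else, mostly with a low value. They report only what shows in the picture. A call takes as long as a camera call. They do not tell look-alikes from the thing itself.
- bot.look_for(name, camera): "extent" ([left, top, right, bottom] in pixels, round what is visible of it).
- bot.cut_out(name, camera): "region" (480x640 bool, what is visible of it) and "extent" ([left, top, right, bottom] in pixels, round what is visible of it).
- bot.spot_point(name, camera): "point" ([column, row] in pixels: a listed point, or the origin of a listed thing).
The state is a dict: "clock": time; "joint_pos": joint angles; "joint_vel": joint speeds; "tau": joint torques, N m; "eef_pos": TCP position; "tool_rot": TCP orientation; "ft_force": force on the tool from outside, world axes, zero at the start; "ft_torque": the same for the moment, N m; "grip_width": finger opening in m.
Only numpy, scipy, OpenCV 4.12 (cv2) and the standard library are available. Lean on these libraries where they do the work, as an engineer would, in place of code of your own. Each camera call takes 0.05 s, during which the arm holds its last target.

## Working session

There is one attempt and no reset: what is moved stays moved. The work goes in short steps, Python scripts to look and compute and a shell command to move; the robot and the scene stay as the last step left them, time stands still between calls to the robot, and variables do not carry over. Pictures are saved under pics/ and viewed, and the job is handed in when it is done.

```bash
ls; mkdir -p pics; python3 - <<'E'
from workcell import bot
import cv2,numpy as np
print(bot.get_obs())
for c in("scene","top"):
    r=bot.camera(c); cv2.imwrite(f"pics/{c}0.png",r["color"]); print(c,r["fx"],r["fy"],r["cx"],r["cy"],np.round(r["extrinsics"],4).tolist(),[k for k in r])
    for n in ["blank","bearer","short_bar","gauge","head","spindle","knob_mid","outer_rest","seat","blank_mid"]:
        print(n,[(np.round(d["point"],1).tolist(),round(d["conf"],2)) for d in bot.spot_point(n,c)][:4])
E
```

```text
pics
{'clock': 0.0, 'joint_pos': array([ 1.16799904e+00,  2.41404564e-01,  3.72411319e-03,  1.33518236e+00,
       -1.22032685e-05,  1.57079557e+00]), 'joint_vel': array([-0.00074705,  0.00066456, -0.00018431, -0.00012093,  0.00022885,
       -0.00183789]), 'tau': array([ 6.54185783e-05, -3.72319794e+01,  2.52406329e+01,  1.70620222e-02,
        3.57975102e-05, -1.25172555e-06]), 'eef_pos': array([0.19575495, 0.45940736, 0.2304171 ]), 'tool_rot': array([ 0.59031979,  0.3892668 , -0.39048109, -0.58950693]), 'ft_force': array([-0.29626985,  0.4398216 ,  0.09542834]), 'ft_torque': array([ 0.03598488, -0.01095468, -0.00245122]), 'grip_width': 0.0854041775338593}
scene 571.5794462863528 571.5794462863528 317.93394223212266 238.4921366936834 [[-0.8182, 0.5749, -0.0031, 0.4106], [-0.3512, -0.4955, 0.7944, 0.1168], [0.4552, 0.6511, 0.6074, -1.7245], [0.0, 0.0, 0.0, 1.0]] ['color', 'fx', 'fy', 'cx', 'cy', 'extrinsics']
blank [([443.7, 310.0], 0.88), ([504.8, 388.9], 0.8), ([333.3, 325.9], 0.59)]
bearer [([333.5, 331.1], 0.51), ([417.8, 352.8], 0.49)]
short_bar [([378.2, 284.1], 0.74)]
gauge [
[... 365 characters left out ...]
5099126 237.11026204061494 [[0.0111, -0.9999, -0.0115, 0.109], [0.9984, 0.0105, 0.0547, -0.5819], [-0.0546, -0.0121, 0.9984, -1.7898], [0.0, 0.0, 0.0, 1.0]] ['color', 'fx', 'fy', 'cx', 'cy', 'extrinsics']
blank [([170.7, 287.0], 0.83), ([250.9, 312.5], 0.63), ([275.7, 226.2], 0.58)]
bearer []
short_bar [([294.5, 281.9], 0.66)]
gauge [([428.6, 238.4], 0.58)]
head [([438.3, 228.1], 0.92), ([467.3, 190.3], 0.51), ([354.0, 292.7], 0.5)]
spindle [([469.9, 289.0], 0.53), ([437.1, 230.4], 0.45)]
knob_mid [([443.3, 249.9], 0.62)]
outer_rest [([388.1, 219.1], 0.76), ([469.4, 286.9], 0.28)]
seat []
blank_mid [([250.1, 312.5], 0.88), ([169.2, 288.6], 0.75), ([277.8, 223.9], 0.6), ([470.5, 286.4], 0.6)]
```

View pics/scene0.png

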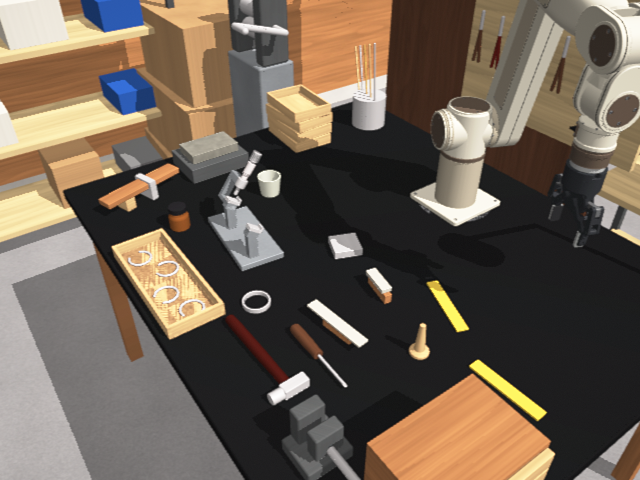

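View pics/top0.png

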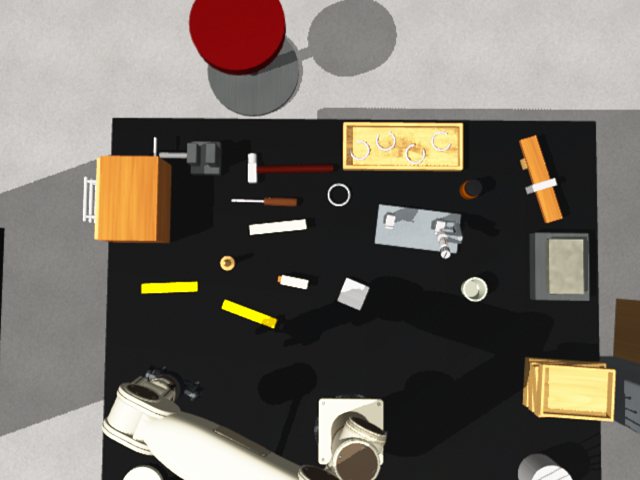

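The blank is the silver bar at scene (337,322), top (277,227); the two yellow bars are decoys. The gauge is at scene (245,230), top (420,230), with its outer rest toward the blank.

```bash
cat > h.py <<'E'
from workcell import bot
import cv2,numpy as np
from scipy.spatial.transform import Rotation as R
from scipy.optimize import least_squares
def cam(c):
    return bot.camera(c)
def proj(r,P):
    P=np.atleast_2d(P); E=r["extrinsics"]; q=P@E[:3,:3].T+E[:3,3]
    return np.c_[r["fx"]*q[:,0]/-q[:,2]+r["cx"], r["fy"]*-q[:,1]/-q[:,2]+r["cy"]]
def tri(rs,pts):
    f=lambda p: np.concatenate([proj(r,p)[0]-q for r,q in zip(rs,pts)])
    s=least_squares(f,[0.4,0,0.05]); return s.x,np.abs(s.fun).max()
def crop(r,name,u,v,w,s):
    u,v=int(u),int(v); im=r["color"][max(0,v-w):v+w,max(0,u-w):u+w]
    cv2.imwrite(name,cv2.resize(im,None,fx=s,fy=s,interpolation=cv2.INTER_CUBIC))
E
python3 - <<'E'
from h import *
import pickle
rs={c:cam(c) for c in("scene","top")}
pickle.dump(rs,open("rs0.pkl","wb"))
crop(rs["scene"],"pics/g_s.png",245,210,65,6); crop(rs["top"],"pics/g_t.png",420,230,50,8)
crop(rs["scene"],"pics/b_s.png",338,322,40,8); crop(rs["top"],"pics/b_t.png",278,227,40,8)
for c in rs:
  for n in ["blank","head","spindle","knob_mid","gauge","outer_rest"]:
    print(c,n,[(np.round(d["extent"]).tolist(),round(d["conf"],2),int(d["region"].sum())) for d in bot.cut_out(n,c)][:4])
S=rs["scene"];T=rs["top"]
for n,a,b in [("blank_mid",(335.3,322.7),(277.8,223.9)),("knob",(253.4,156.7),(443.3,249.9)),("head",(233.4,196),(438.3,228.1)),("outer",(254.7,226),(388.1,219.1)),("gauge",(238,224.9),(428.6,238.4))]:
    print(n,tri([S,T],[a,b]))
E
```

```text
scene blank [([309.0, 300.0, 368.0, 348.0], 0.88, 800), ([470.0, 360.0, 544.0, 423.0], 0.8, 1140), ([423.0, 285.0, 465.0, 328.0], 0.76, 659), ([250.0, 153.0, 260.0, 161.0], 0.47, 82)]
scene head [([409.0, 325.0, 428.0, 360.0], 0.74, 417), ([218.0, 148.0, 264.0, 236.0], 0.61, 1052)]
scene spindle [([245.0, 152.0, 257.0, 178.0], 0.71, 177), ([367.0, 273.0, 389.0, 294.0], 0.46, 265)]
scene knob_mid []
scene gauge [([206.0, 148.0, 286.0, 271.0], 0.69, 3615)]
scene outer_rest [([217.0, 152.0, 263.0, 235.0], 0.74, 1108)]
top blank [([144.0, 285.0, 201.0, 295.0], 0.95, 437), ([250.0, 217.0, 305.0, 235.0], 0.91, 494), ([224.0, 302.0, 275.0, 328.0], 0.6, 517)]
top head [([386.0, 213.0, 462.0, 258.0], 0.58, 852)]
top spindle [([436.0, 233.0, 452.0, 260.0], 0.48, 171)]
top knob_mid [([441.0, 246.0, 447.0, 258.0], 0.55, 80)]
top gauge [([375.0, 204.0, 460.0, 256.0], 0.71, 3343), ([282.0, 277.0, 307.0, 289.0], 0.6, 230), ([339.0, 280.0, 367.0, 308.0], 0.52, 597)]
top outer_rest [([383.0, 212.0, 460.0, 259.0], 0.58, 777), ([439.0, 241.0, 451.0, 258.0], 0.21, 149)]
blank_mid (array([0.61659275, 0.22842672, 0.03148119]), np.float64(0.6642337600391102))
knob (array([ 0.54072332, -0.23476685,  0.21564248]), np.float64(0.745979497282093))
head (array([ 0.60698435, -0.24128783,  0.11432135]), np.float64(0.7723834276379762))
outer (array([ 0.62879339, -0.09604397,  0.1105739 ]), np.float64(0.3182354169452424))
gauge (array([ 0.59306238, -0.23819226,  0.01326489]), np.float64(4.421318204490831))
```

View pics/g_s.png

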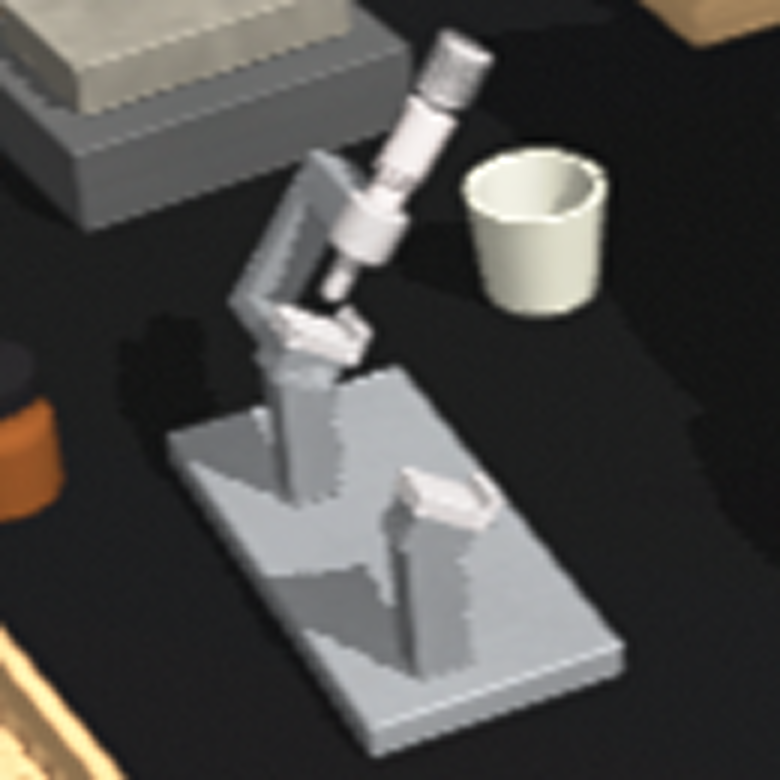

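View pics/g_t.png

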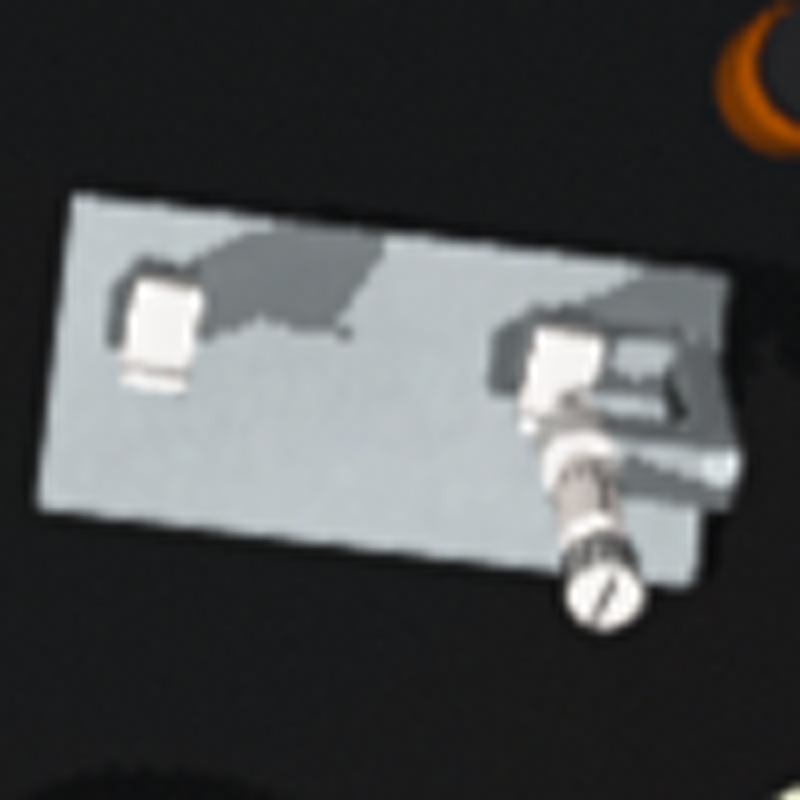

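View pics/b_s.png

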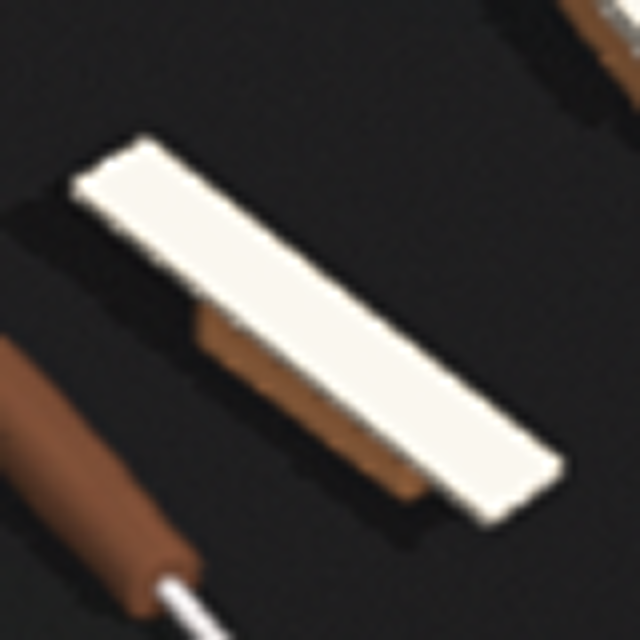

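View pics/b_t.png

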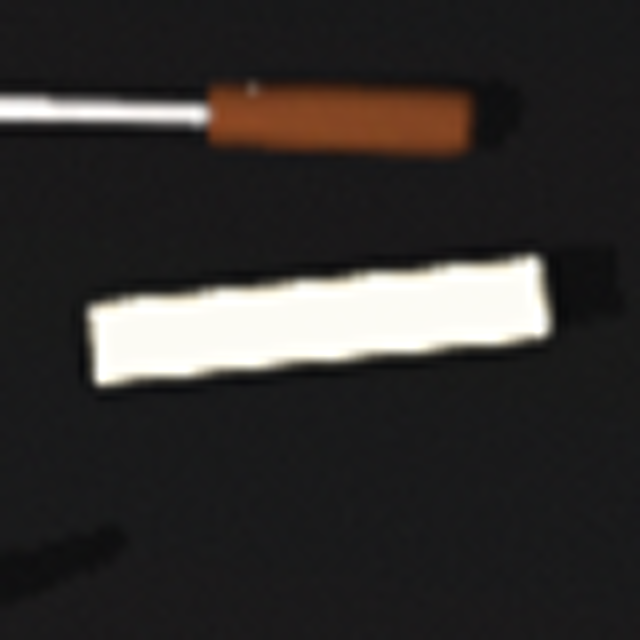

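```bash
cat > fit.py <<'E'
from h import *
import pickle
rs=pickle.load(open("rs0.pkl","rb")); S=rs["scene"];T=rs["top"]
px=lambda o,s,p:(np.array(p,float)+.5)/s-.5+np.array(o)
bs=px((298,282),8,[(490,525),(565,463),(145,135),(72,185)])
bt=px((238,187),8,[(90,303),(97,385),(550,337),(543,257)])
L=np.array([(14,85,6),(-14,85,6),(-14,-85,6),(14,-85,6)])/1e3
def f(p,full=False):
    P=R.from_euler("z",p[3]).apply(L)+p[:3]
    return np.r_[(proj(S,P)-bs).ravel(),(proj(T,P)-bt).ravel()]
s=least_squares(f,[.61,.228,.026,0]); print("blank",np.round(s.x,4),np.degrees(s.x[3]),np.round(s.fun,1))
blank=s.x
gs=px((180,145),6,[(372,738),(623,648),(400,368),(167,437)])
gt=px((370,180),8,[(72,192),(40,510),(695,585),(728,270)])
G=np.array([(60,175,18),(-60,175,18),(-60,-75,18),(60,-75,18)])/1e3
ks=px((180,145),6,[(466,46)]); kt=px((370,180),8,[(605,597)])
ors=np.array([254.7,226.]); ort=px((370,180),8,[(135,279),(207,284)])
a=np.radians(35); RH=np.array([[np.cos(a),0,-np.sin(a)],[0,1,0],[np.sin(a),0,np.cos(a)]])
def head(p):
    Rg=R.from_euler("z",p[2]).as_matrix(); H=Rg@RH; o=Rg@[p[3],0,0]+[p[0],p[1],.105]; return Rg,H,o
def g(p):
    Rg,H,o=head(p); P=G@Rg.T+[p[0],p[1],0]
    k=H@[0,0,p[4]+.130]+o
    r=o+np.array([(.016,.157,0),(.016,.133,0)])@H.T
    return np.r_[(proj(S,P)-gs).ravel(),(proj(T,P)-gt).ravel(),(proj(S,k)-ks).ravel(),(proj(T,k)-kt).ravel(),(proj(T,r)-ort).ravel(),.5*(proj(S,o+H@[0,.145,0])[0]-ors)]
if __name__=="__main__":
    s=least_squares(g,[.6,-.238,0,0,.015]); print("gauge",np.round(s.x,4),np.degrees(s.x[2]),np.round(s.fun,1))
    Rg,H,o=head(s.x); print("H",H.round(4).tolist(),"o",o.round(4))
    print("knob_mid",(o+H@[0,0,s.x[4]+.117]).round(4),"outer",(o+H@[0,.145,0]).round(4),"seat",(o+H@[0,.073,.003]).round(4))
    pickle.dump((blank,s.x),open("fit.pkl","wb"))
    for r,n,(u,v,w,sc) in ((S,"s",(245,210,65,6)),(T,"t",(420,230,50,8))):
        im=r["color"].copy(); im=cv2.resize(im[v-w:v+w,u-w:u+w],None,fx=sc,fy=sc,interpolation=cv2.INTER_CUBIC)
        def dr(Pl,col,cl=True):
            q=((proj(r,o+np.array(Pl)@H.T)-(u-w,v-w)+.5)*sc).astype(int); cv2.polylines(im,[q],cl,col,1)
        for y in(0,.145): dr([(.016,y-.012,0),(.016,y+.012,0),(-.016,y+.012,0),(-.016,y-.012,0)],(0,0,255))
        z=s.x[4]; t=np.linspace(0,6.28,20)
        for zz,rad in((z,.005),(z+.104,.012),(z+.130,.012),(.039,.014),(.063,.014),(z+.098,.011),(z+.062,.011)): dr(np.c_[rad*np.cos(t),rad*np.sin(t),0*t+zz],(0,180,0))
        dr([(-.014,-.012,.0),(-.014,.158,0),(.014,.158,.0),(.014,-.012,0)],(255,0,0))
        cv2.imwrite(f"pics/ov_{n}.png",im)
E
python3 fit.py
```

```text
blank [0.6109 0.2274 0.0247 0.1137] 6.513536830434629 [ 0.  -1.  -0.2  0.2  0.3  0.7  0.4  0.   0.3  0.3  0.4 -0.7 -0.2 -0.5
 -0.3  0.3]
gauge [ 0.6063 -0.2451 -0.1091  0.0061  0.0166] -6.250251414620454 [-0.2 -1.2  0.4 -0.5 -0.1 -0.6 -0.2 -0.6 -0.  -0.1 -0.5 -0.7 -0.1 -0.2
 -0.  -0.1  0.2 -0.2 -0.1 -0.6 -0.1  0.1 -0.8  0.5 -0.5  0.3]
H [[0.8143, 0.1089, -0.5702], [-0.0892, 0.9941, 0.0624], [0.5736, 0.0, 0.8192]] o [ 0.6124 -0.2458  0.105 ]
knob_mid [ 0.5362 -0.2374  0.2144] outer [ 0.6282 -0.1016  0.105 ] seat [ 0.6186 -0.173   0.1075]
```

View pics/ov_s.png

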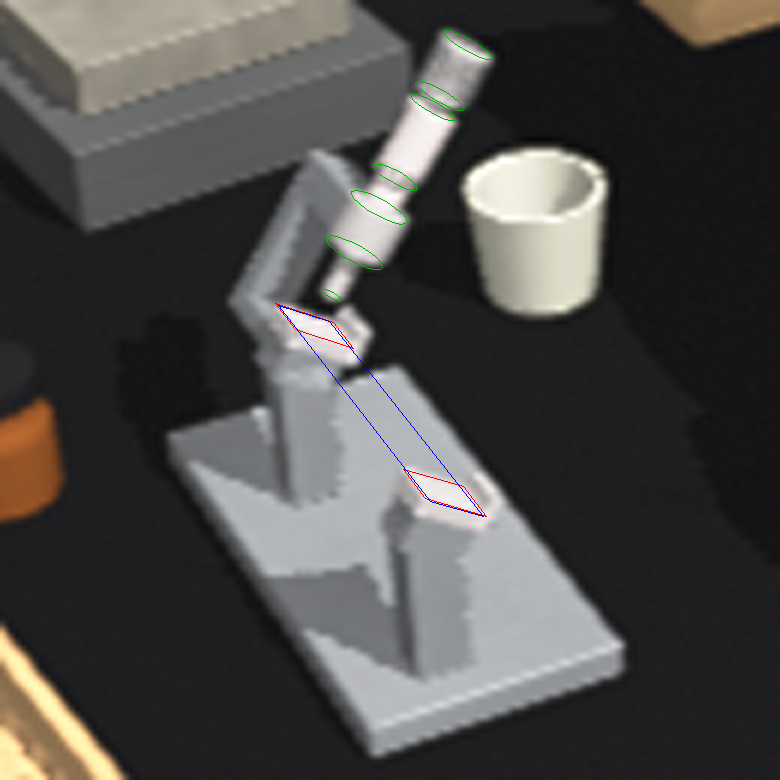

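View pics/ov_t.png

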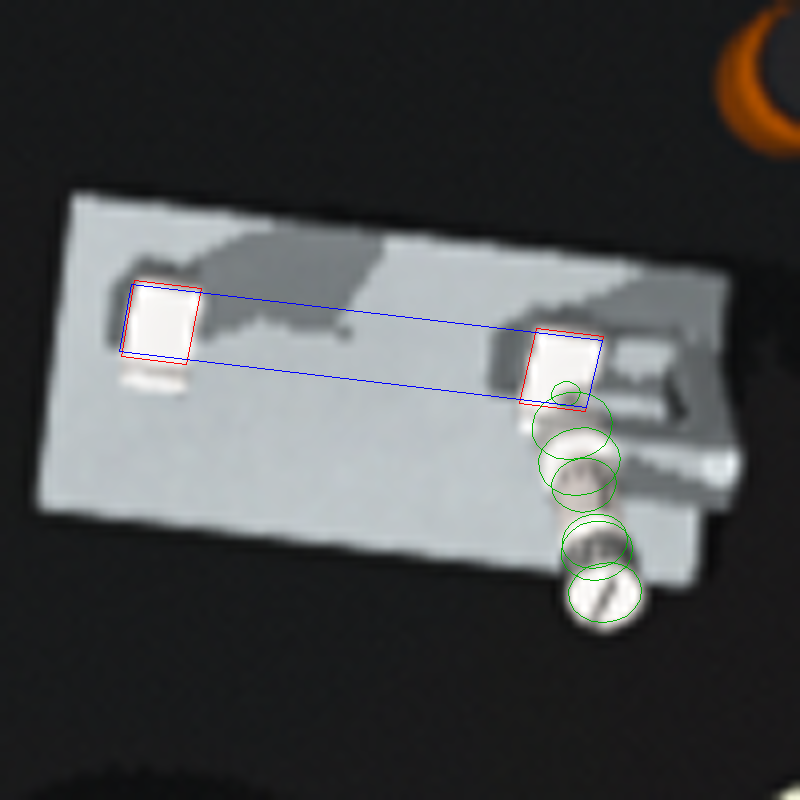

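```bash
cat > mv.py <<'E'
from h import *
import pickle
from fit import head
blank,gp=pickle.load(open("fit.pkl","rb")); Rg,H,o=head(gp)
def cur():
    s=bot.get_obs(); return s,R.from_quat(s["tool_rot"]).as_matrix(),s["eef_pos"]
def rel(Rt,pt):
    s,Rc,p=cur(); w=np.degrees(R.from_matrix(Rc.T@Rt).as_rotvec()); 
    print("clk",round(s["clock"],2),"joints",s["joint_pos"].round(2),"grip",round(s["grip_width"],4),"F",s["ft_force"].round(1),"T",s["ft_torque"].round(2))
    print("rot",w.round(1),"|",np.linalg.norm(w).round(1)," shift before-rot axes mm",(Rc.T@(pt-p)*1e3).round(1)," in target axes",(Rt.T@(pt-p)*1e3).round(1))
def toolR(down,xdir):
    y=down/np.linalg.norm(down); x=xdir-y*(xdir@y); x/=np.linalg.norm(x); return np.c_[x,y,np.cross(x,y)]
E
python3 - <<'E' | grep -v pickle
from mv import *
s,Rc,p=cur(); print(Rc.round(3))
bx=R.from_euler("z",blank[3]).apply([1,0,0])
for sg in(1,-1):
    rel(toolR(np.array([0,0,-1.]),sg*bx),np.array([blank[0],blank[1],.10]))
E
```

```text
blank [0.6109 0.2274 0.0247 0.1137] 6.513536830434629 [ 0.  -1.  -0.2  0.2  0.3  0.7  0.4  0.   0.3  0.3  0.4 -0.7 -0.2 -0.5
 -0.3  0.3]
[[ 0.392 -0.    -0.92 ]
 [ 0.92   0.     0.392]
 [ 0.    -1.     0.   ]]
clk 1.8 joints [1.17 0.24 0.   1.34 0.   1.57] grip 0.0848 F [-0.7  0.2  0.1] T [-0.02 -0.03  0.05]
rot [-0.  60.4 -0. ] | 60.4  shift before-rot axes mm [ -51.4  131.3 -472.9]  in target axes [ 385.9  131.3 -278.2]
clk 1.8 joints [1.17 0.24 0.   1.34 0.   1.57] grip 0.0848 F [-0.7  0.2  0.1] T [-0.02 -0.03  0.05]
rot [  -0.  -119.6    0. ] | 119.6  shift before-rot axes mm [ -51.4  131.3 -472.9]  in target axes [-385.9  131.3  278.2]
```

```bash
python3 -m inch '0 10 0 0 0 0 0.2; 0 10 0 0 0 0 0.2; 0 10 0 0 0 0 0.2; 0 10 0 0 0 0 0.2; 0 10 0 0 0 0 0.2; 0 10.4 0 0 0 0 0.2; 0 0 0 40 10 -29 0.2; 0 0 0 50 15 -36 0.2;0 0 0 50 15 -36 0.2;0 0 0 50 15 -36 0.2;0 0 0 50 15 -36 0.2;0 0 0 50 15 -36 0.2'
python3 - <<'E' | grep -v pickle
from mv import *
bx=R.from_euler("z",blank[3]).apply([1,0,0])
rel(toolR(np.array([0,0,-1.]),bx),np.array([blank[0],blank[1],.10]))
E
```

```text
clock: 3.3
eef_pos: [0.5057, 0.2864, 0.147]
tool_rot: [-0.706, -0.04, 0.04, 0.706]
ft_force: [0.7, 0.9, 0.0]
grip_width: 0.0681
blank [0.6109 0.2274 0.0247 0.1137] 6.513536830434629 [ 0.  -1.  -0.2  0.2  0.3  0.7  0.4  0.   0.3  0.3  0.4 -0.7 -0.2 -0.5
 -0.3  0.3]
clk 3.3 joints [0.52 0.45 0.08 1.2  0.   1.97] grip 0.0681 F [0.7 0.9 0. ] T [ 0.09  0.05 -0.  ]
rot [-0.  0.  0.] | 0.0  shift before-rot axes mm [ 97.8  47.1 -70.6]  in target axes [ 97.8  47.  -70.5]
```

```bash
python3 -m inch '0 0 0 48 15 -35 0.3; 0 0 0 48 15 -34 0.3; 0 0 0 0 16 0 0.3; 0 0 0 0 0 0 0.3'
python3 - <<'E' | grep -v pickle
from mv import *
bx=R.from_euler("z",blank[3]).apply([1,0,0])
rel(toolR(np.array([0,0,-1.]),bx),np.array([blank[0],blank[1],.012]))
S=cam("scene");T=cam("top");crop(S,"pics/a_s.png",338,300,60,6);crop(T,"pics/a_t.png",278,227,50,8)
E
```

```text
clock: 3.8
eef_pos: [0.6055, 0.229, 0.099]
tool_rot: [0.706, 0.038, -0.042, -0.706]
ft_force: [0.0, -0.5, 0.3]
grip_width: 0.0597
blank [0.6109 0.2274 0.0247 0.1137] 6.513536830434629 [ 0.  -1.  -0.2  0.2  0.3  0.7  0.4  0.   0.3  0.3  0.4 -0.7 -0.2 -0.5
 -0.3  0.3]
clk 3.8 joints [0.36 0.61 0.23 1.19 0.   1.82] grip 0.0597 F [ 0.  -0.5  0.3] T [-0.02  0.03 -0.05]
rot [ 0.  -0.  -0.3] | 0.3  shift before-rot axes mm [ 5.6 87.  -2.2]  in target axes [ 5.2 87.  -2.3]
```

View pics/a_s.png

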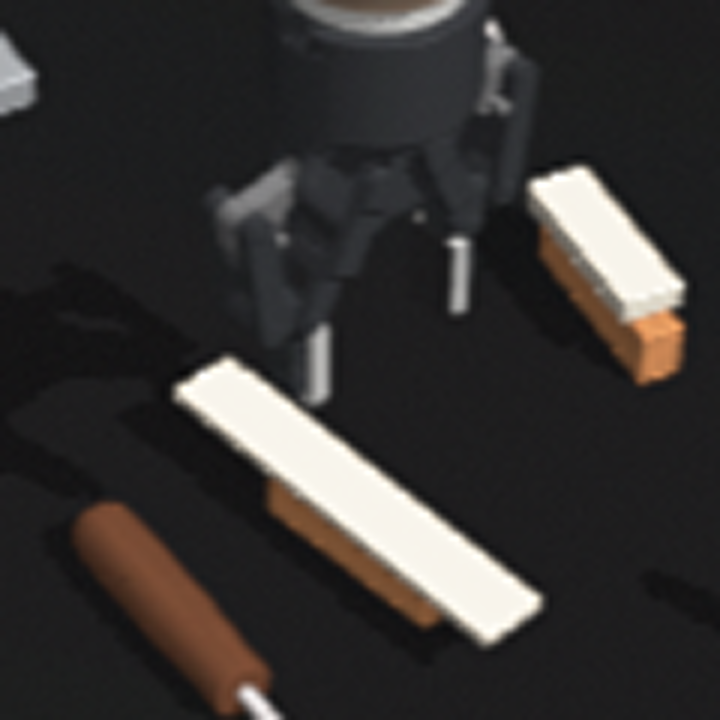

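View pics/a_t.png

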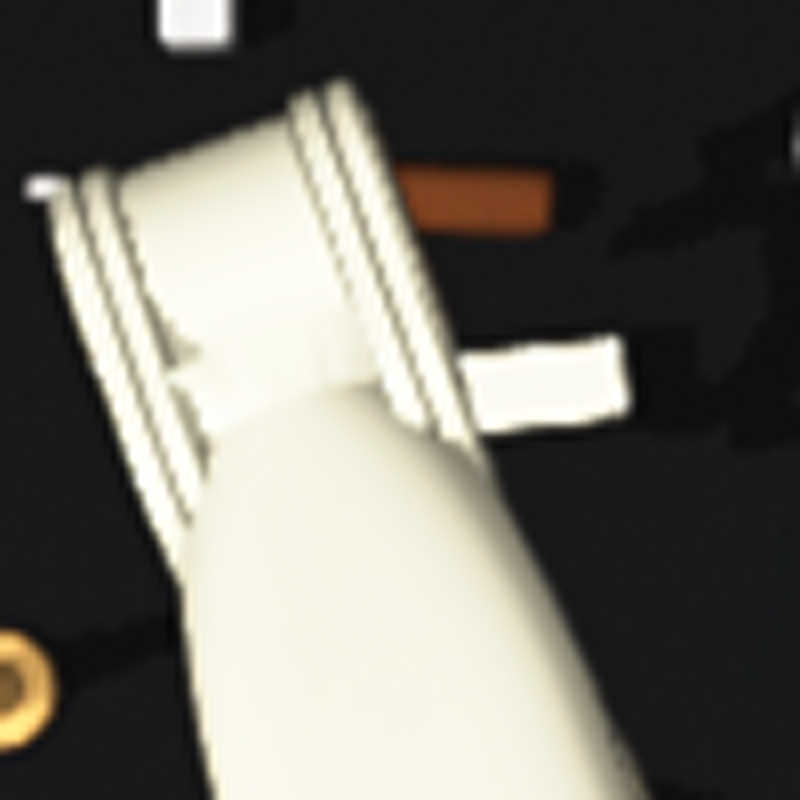

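```bash
python3 -m inch '0 0 0 0 25 0 0.3; 0 0 0 0 25 0 0.3; 0 0 0 0 0 0 0.3'
python3 - <<'E' | grep -v pickle
from mv import *
bx=R.from_euler("z",blank[3]).apply([1,0,0])
rel(toolR(np.array([0,0,-1.]),bx),np.array([blank[0],blank[1],.012]))
E
```

```text
clock: 4.28
eef_pos: [0.6049, 0.2306, 0.0506]
tool_rot: [0.706, 0.04, -0.042, -0.706]
ft_force: [-0.9, -0.8, -0.4]
grip_width: 0.0596
blank [0.6109 0.2274 0.0247 0.1137] 6.513536830434629 [ 0.  -1.  -0.2  0.2  0.3  0.7  0.4  0.   0.3  0.3  0.4 -0.7 -0.2 -0.5
 -0.3  0.3]
clk 4.28 joints [0.36 0.65 0.16 1.08 0.   1.82] grip 0.0596 F [-0.9 -0.8 -0.4] T [-0.    0.   -0.01]
rot [ 0.   0.1 -0.2] | 0.2  shift before-rot axes mm [ 5.7 38.6 -3.8]  in target axes [ 5.6 38.6 -3.8]
```

```bash
python3 -m inch '0 0 0 5.7 0 -3.8 0.3; 0 0 0 0 20 0 0.3; 0 0 0 0 18 0 0.3; 0 0 0 0 0 0 0.3'
python3 - <<'E' | grep -v pickle
from mv import *
bx=R.from_euler("z",blank[3]).apply([1,0,0])
rel(toolR(np.array([0,0,-1.]),bx),np.array([blank[0],blank[1],.012]))
S=cam("scene");crop(S,"pics/c_s.png",338,300,60,6)
E
```

```text
clock: 4.78
eef_pos: [0.6123, 0.2262, 0.0121]
tool_rot: [0.706, 0.039, -0.041, -0.706]
ft_force: [-1.2, -0.3, 0.0]
grip_width: 0.0599
blank [0.6109 0.2274 0.0247 0.1137] 6.513536830434629 [ 0.  -1.  -0.2  0.2  0.3  0.7  0.4  0.   0.3  0.3  0.4 -0.7 -0.2 -0.5
 -0.3  0.3]
clk 4.78 joints [ 0.35  0.7   0.14  1.01 -0.    1.81] grip 0.0599 F [-1.2 -0.3  0. ] T [-0.09  0.04  0.02]
rot [ 0.   0.  -0.2] | 0.2  shift before-rot axes mm [-1.2  0.1  1.3]  in target axes [-1.2  0.1  1.3]
```

View pics/c_s.png

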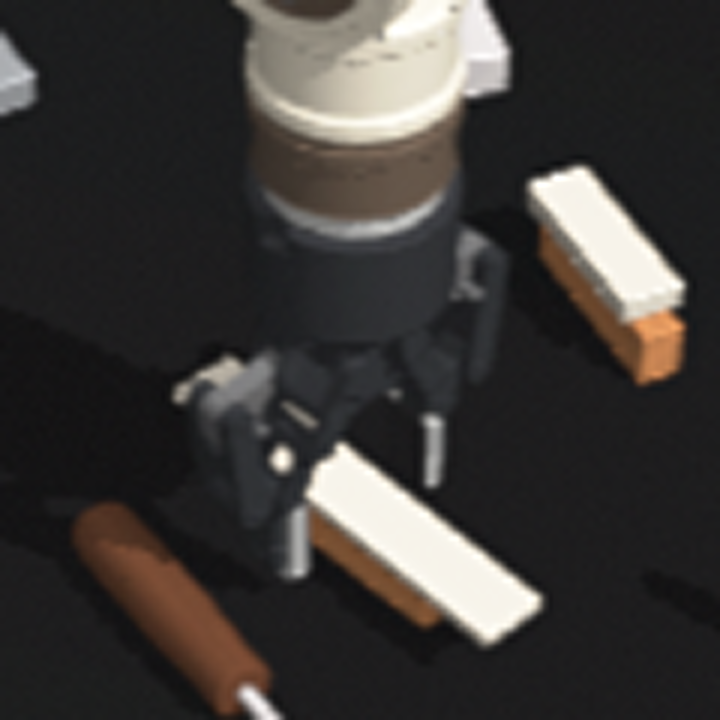

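The fingers straddle the blank's width near its middle, tips beside the bearer (crop 295,570 and 432,480). Close now.

```bash
python3 -m inch '0 0 0 0 0 0 1; 0 0 0 0 0 0 1; 0 0 0 0 0 0 1; 0 0 0 0 0 0 1; 0 0 0 0 -15 0 1; 0 0 0 0 -25 0 1; 0 0 0 0 -40 0 1; 0 0 0 0 -40 0 1; 0 0 0 0 0 0 1'
python3 - <<'E' | grep -v pickle
from mv import *
S=cam("scene");crop(S,"pics/d_s.png",338,300,60,6)
s,Rc,p=cur();print(Rc.round(3),p.round(4),s["ft_force"].round(2))
E
```

```text
clock: 5.95
eef_pos: [0.6161, 0.2276, 0.1382]
tool_rot: [-0.705, -0.043, 0.037, 0.707]
ft_force: [0.3, -0.7, -1.8]
grip_width: 0.0261
blank [0.6109 0.2274 0.0247 0.1137] 6.513536830434629 [ 0.  -1.  -0.2  0.2  0.3  0.7  0.4  0.   0.3  0.3  0.4 -0.7 -0.2 -0.5
 -0.3  0.3]
[[ 0.994  0.004 -0.114]
 [ 0.114  0.001  0.994]
 [ 0.004 -1.     0.001]] [0.6146 0.2271 0.1354] [ 0.13 -1.15 -3.46]
```

View pics/d_s.png

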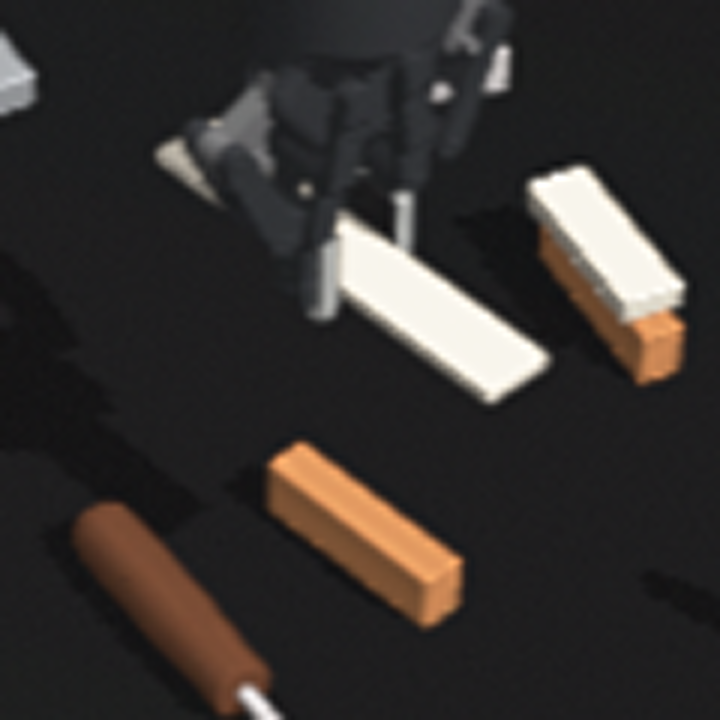

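```bash
cat >> mv.py <<'E'
RT=np.c_[H[:,0],-H[:,2],H[:,1]]
def tgt(x,y,z): return o+H@(np.array([x,y,z])/1e3)
def inhead():
    s,Rc,p=cur(); print("TCP in head mm",(H.T@(p-o)*1e3).round(1))
E
python3 - <<'E' | grep -v pickle
from mv import *
rel(RT,tgt(2,107,53))
inhead()
s,Rc,p=cur(); print(np.round((tgt(2,107,53)-p)*1e3))
E
```

```text
blank [0.6109 0.2274 0.0247 0.1137] 6.513536830434629 [ 0.  -1.  -0.2  0.2  0.3  0.7  0.4  0.   0.3  0.3  0.4 -0.7 -0.2 -0.5
 -0.3  0.3]
clk 6.0 joints [ 0.35  0.6   0.3   1.27 -0.    1.81] grip 0.0265 F [ 0.1 -1.2 -3.5] T [ 0.01 -0.03 -0.02]
rot [ -4.   12.3 -34.6] | 37.0  shift before-rot axes mm [ -60.2  -14.8 -358.8]  in target axes [ 2.500e+01  2.000e-01 -3.633e+02]
TCP in head mm [-23.  470.3  53.2]
[ -19. -363.   14.]
```

```bash
python3 -m inch '-1 3.1 -8.7 0 -10 0 1; -1 3.1 -8.7 0 -10 0 1; -1 3.1 -8.7 0 0 0 1; -1 3.0 -8.6 0 0 0 1; 0 0 0 0 0 -20 1; 0 0 0 0 0 -40 1;0 0 0 0 0 -40 1;0 0 0 0 0 -40 1;0 0 0 0 0 -20 1;0 0 0 0 0 0 1'
python3 - <<'E' | grep -v pickle
from mv import *
rel(RT,tgt(2,107,53))
inhead()
E
```

```text
clock: 7.25
eef_pos: [0.5939, 0.0649, 0.1528]
tool_rot: [0.687, 0.173, 0.248, -0.661]
ft_force: [1.1, 0.0, -1.9]
grip_width: 0.0262
blank [0.6109 0.2274 0.0247 0.1137] 6.513536830434629 [ 0.  -1.  -0.2  0.2  0.3  0.7  0.4  0.   0.3  0.3  0.4 -0.7 -0.2 -0.5
 -0.3  0.3]
clk 7.25 joints [ 0.2   0.14 -0.55  0.3  -0.18  1.83] grip 0.0262 F [ 1.1  0.  -1.9] T [0.12 0.81 0.01]
rot [ 0.3 -0.  -0.3] | 0.4  shift before-rot axes mm [  17.6   16.9 -199.7]  in target axes [  17.3   16.1 -199.8]
TCP in head mm [-15.3 306.8  69.1]
```

```bash
python3 -m inch '0 0 0 3 0 -20 1; 0 0 0 5 0 -40 1;0 0 0 5 0 -40 1;0 0 0 4 0 -40 1;0 0 0 0 0 -40 1;0 0 0 0 0 -15 1;0 0 0 0 0 -5 1; 0 0 0 0 0 0 1'
python3 - <<'E' | grep -v pickle
from mv import *
rel(RT,tgt(2,107,53))
inhead()
rs={c:cam(c) for c in("scene","top")}
import pickle; pickle.dump(rs,open("rs1.pkl","wb"))
crop(rs["scene"],"pics/e_s.png",245,195,65,6); crop(rs["top"],"pics/e_t.png",415,230,50,8)
inhead()
E
```

```text
clock: 8.25
eef_pos: [0.5867, -0.132, 0.1636]
tool_rot: [0.686, 0.175, 0.247, -0.662]
ft_force: [-0.7, 0.9, -1.4]
grip_width: 0.0265
blank [0.6109 0.2274 0.0247 0.1137] 6.513536830434629 [ 0.  -1.  -0.2  0.2  0.3  0.7  0.4  0.   0.3  0.3  0.4 -0.7 -0.2 -0.5
 -0.3  0.3]
clk 8.25 joints [-0.27  0.12 -0.54  0.31  0.09  1.44] grip 0.0265 F [-0.7  0.9 -1.4] T [0.14 0.81 0.01]
rot [ 0.   0.1 -0.2] | 0.2  shift before-rot axes mm [-0.5 16.7 -3.3]  in target axes [-0.6 16.7 -3.3]
TCP in head mm [  2.6 110.3  69.7]
TCP in head mm [  2.6 110.9  69.8]
```

View pics/e_s.png

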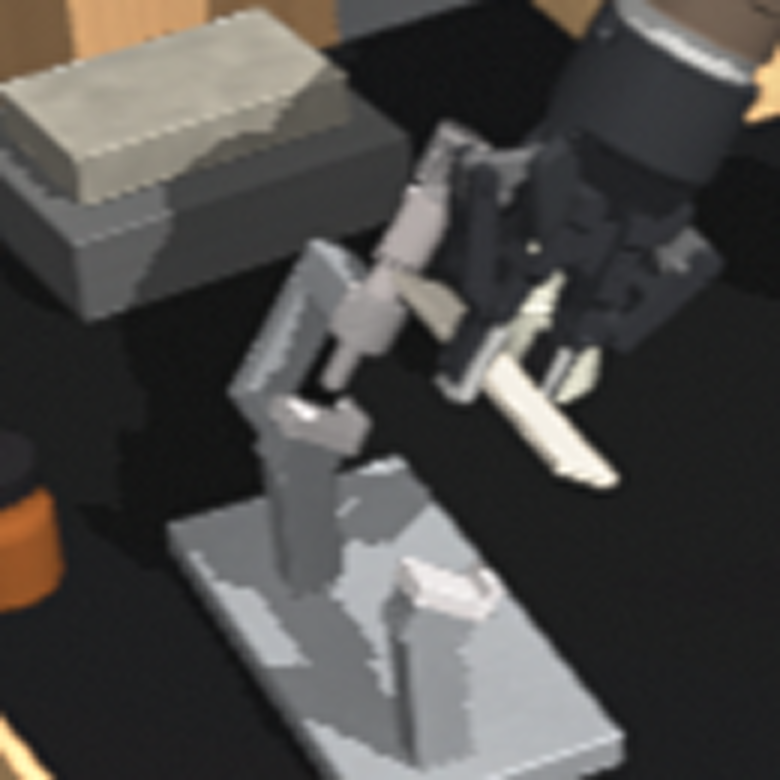

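View pics/e_t.png

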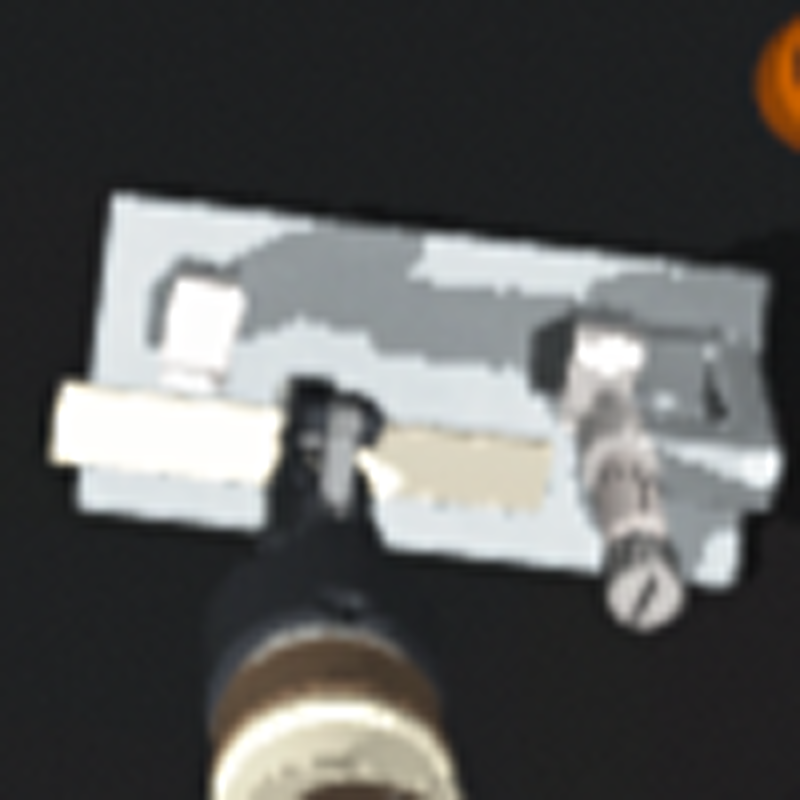

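```bash
cat > ovb.py <<'E'
from mv import *
import sys
def ovb(rs,Rc,p,off,tag,tw=((245,195,65,6),(415,230,50,8))):
    for c,(u,v,w,sc) in zip(("scene","top"),tw):
        r=rs[c]; im=cv2.resize(r["color"][v-w:v+w,u-w:u+w],None,fx=sc,fy=sc,interpolation=cv2.INTER_CUBIC)
        for yy,col in((3,(0,0,255)),(-3,(0,200,0))):
            P=p+(np.array([(14,yy,85),(-14,yy,85),(-14,yy,-85),(14,yy,-85)])+off)/1e3@Rc.T
            q=((proj(r,P)-(u-w,v-w)+.5)*sc).astype(int); cv2.polylines(im,[q],True,col,1)
        cv2.imwrite(f"pics/{tag}_{c[0]}.png",im)
E
python3 - <<'E' | grep -v pickle
from ovb import *
rs=pickle.load(open("rs1.pkl","rb")); s,Rc,p=cur()
ovb(rs,Rc,p,np.array([0,-17,0]),"f")
E
```

```text
blank [0.6109 0.2274 0.0247 0.1137] 6.513536830434629 [ 0.  -1.  -0.2  0.2  0.3  0.7  0.4  0.   0.3  0.3  0.4 -0.7 -0.2 -0.5
 -0.3  0.3]
```

View pics/f_s.png

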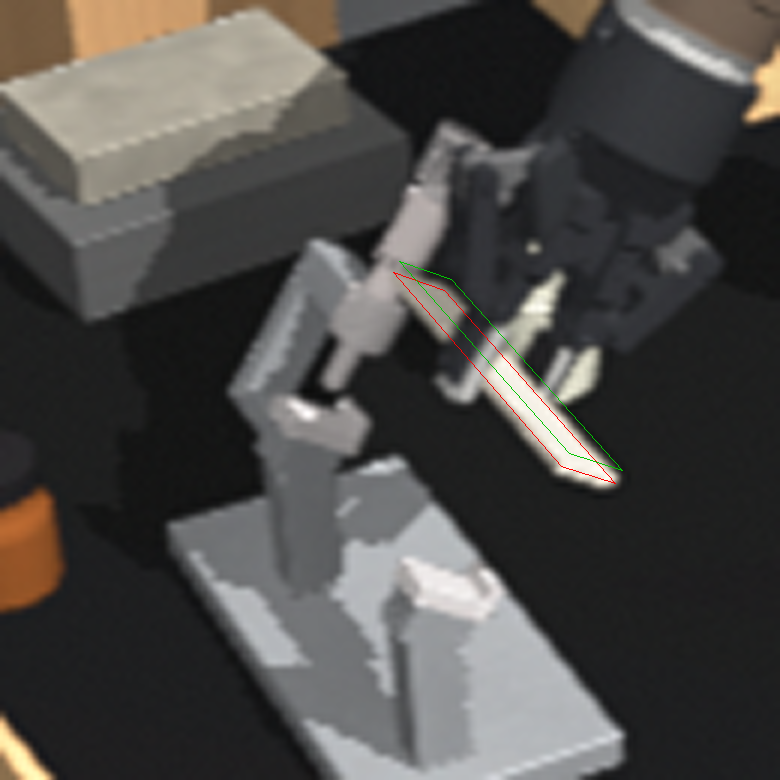

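View pics/f_t.png

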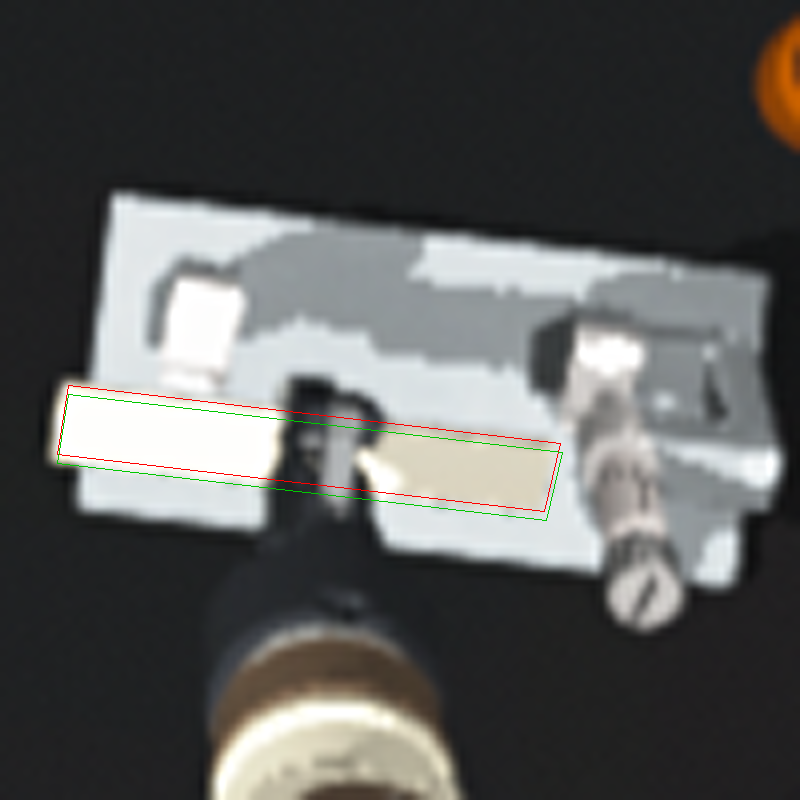

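```bash
python3 - <<'E' | grep -v pickle
from ovb import *
rs=pickle.load(open("rs1.pkl","rb")); crop(rs["scene"],"pics/z1.png",265,205,32,12);crop(rs["top"],"pics/z2.png",405,234,36,11)
E
```

```text
blank [0.6109 0.2274 0.0247 0.1137] 6.513536830434629 [ 0.  -1.  -0.2  0.2  0.3  0.7  0.4  0.   0.3  0.3  0.4 -0.7 -0.2 -0.5
 -0.3  0.3]
```

View pics/z1.png

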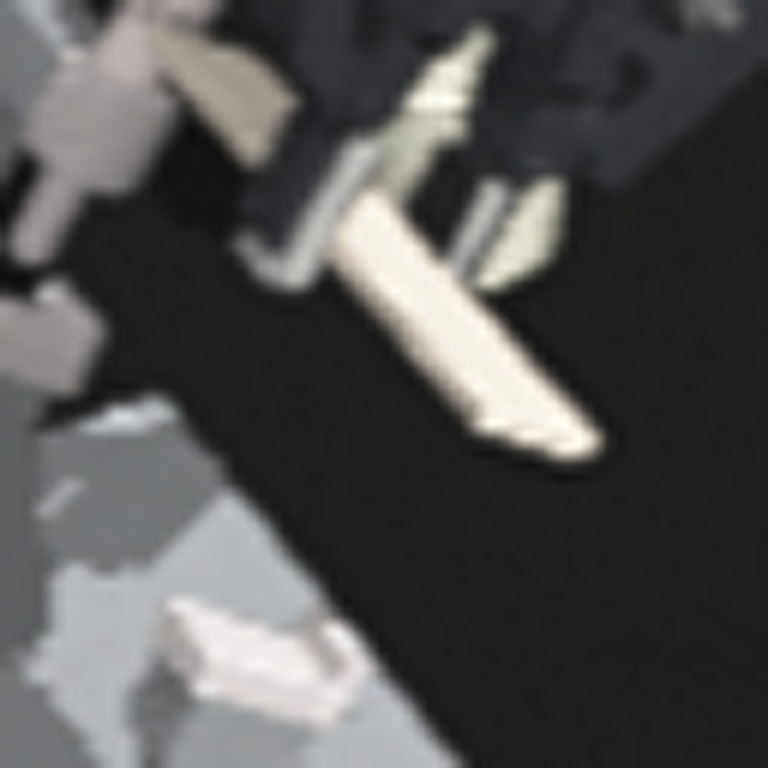

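View pics/z2.png

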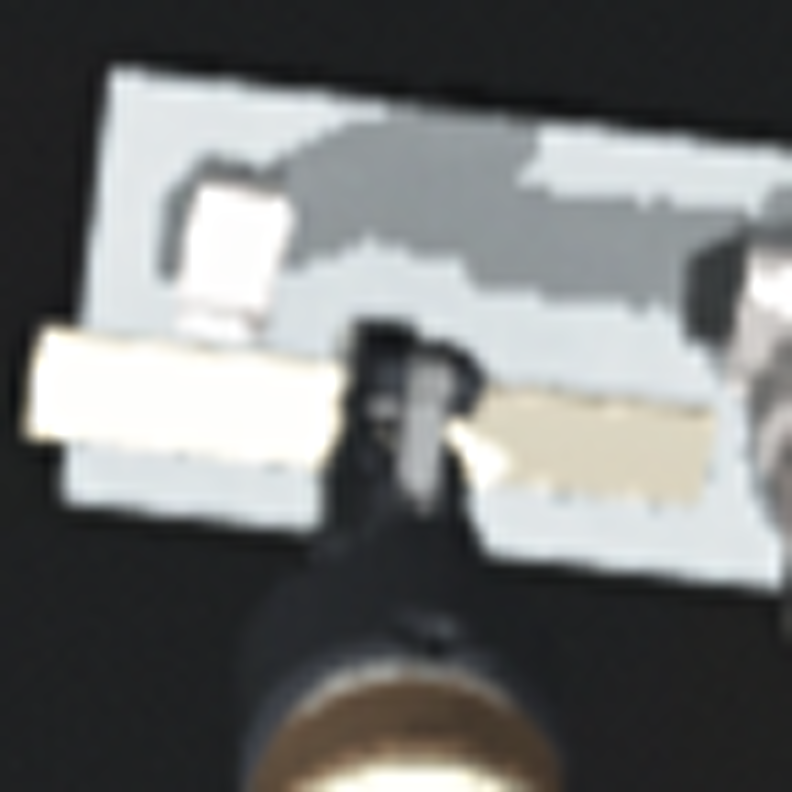

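```bash
python3 - <<'E' | grep -v pickle
from ovb import *
rs=pickle.load(open("rs1.pkl","rb")); s,Rc,p=cur()
S,T=rs["scene"],rs["top"]
px=lambda o,s,p:(np.array(p,float)+.5)/s-.5+np.array(o)
ps=px((233,173),12,[(475,430),(572,460),(602,440)]); Ls=np.array([(14,3,85),(-14,3,85),(-14,-3,85)])
e1=px((233,173),12,[(245,165)])  # on bottom +x edge
pt=px((369,198),11,[(45,325),(25,438),(695,505),(715,405)]); Lt=np.array([(14,-3,85),(-14,-3,85),(-14,-3,-85),(14,-3,-85)])
def f(q):
    A=R.from_rotvec(q[3:]/57.3).as_matrix(); m=lambda L:p+((L@A.T)+q[:3])/1e3@Rc.T
    a,b=proj(S,m(np.array([(14,3,-85),(14,3,85)]))); n=np.array([-(b-a)[1],(b-a)[0]]);n/=np.linalg.norm(n)
    return np.r_[(proj(S,m(Ls))-ps).ravel(),(e1[0]-a)@n,(proj(T,m(Lt))-pt).ravel(),(q[3:]/[1.5,1,1.])*.5,q[0]/1.0*.3]
s_=least_squares(f,[0,-17,0,0,0,0]); print(s_.x.round(2),s_.fun.round(1))
E
```

```text
blank [0.6109 0.2274 0.0247 0.1137] 6.513536830434629 [ 0.  -1.  -0.2  0.2  0.3  0.7  0.4  0.   0.3  0.3  0.4 -0.7 -0.2 -0.5
 -0.3  0.3]
[  1.45 -13.29   2.03   0.64   0.36   0.17] [ 0.2 -0.   1.1  0.3 -0.3 -0.1 -0.2 -0.2  0.5  0.2 -1.2  0.2 -0.1  0.4
  0.4  0.2  0.2  0.1  0.4]
```

```bash
python3 -m inch '0 0 0 -2 0 -5 1; 0 0 0 0 20 0 1; 0 0 0 0 25 0 1; 0 0 0 0 18 0 1; 0 0 0 0 8 0 1; 0 0 0 0 0 0 1'
python3 - <<'E' | grep -v pickle
from ovb import *
rel(RT,tgt(.5,105,-1.3))
inhead()
rs={c:cam(c) for c in("scene","top")}
pickle.dump(rs,open("rs2.pkl","wb")); inhead(); s,Rc,p=cur()
ovb(rs,Rc,p,np.array([1.5,-13.3,2]),"k",((250,205,50,8),(415,230,50,8)))
E
```

```text
clock: 9.1
eef_pos: [0.6246, -0.1417, 0.1039]
tool_rot: [0.686, 0.175, 0.247, -0.662]
ft_force: [-0.1, 0.1, -2.6]
grip_width: 0.0263
blank [0.6109 0.2274 0.0247 0.1137] 6.513536830434629 [ 0.  -1.  -0.2  0.2  0.3  0.7  0.4  0.   0.3  0.3  0.4 -0.7 -0.2 -0.5
 -0.3  0.3]
clk 9.1 joints [-0.26  0.28 -0.53  0.16  0.09  1.44] grip 0.0263 F [-0.1  0.1 -2.6] T [ 0.07  0.83 -0.06]
rot [ 0.1  0.1 -0.2] | 0.3  shift before-rot axes mm [ 0.5 -0.   0.2]  in target axes [ 0.5 -0.   0.2]
TCP in head mm [  0.  104.8  -1.3]
TCP in head mm [  0.9 104.6  -0.6]
```

View pics/k_s.png

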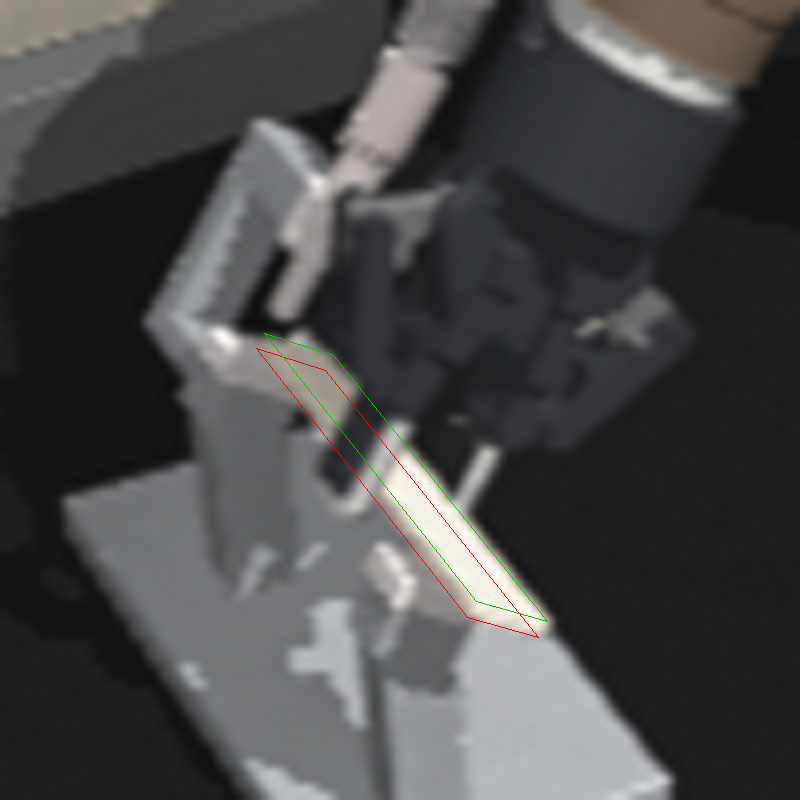

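View pics/k_t.png

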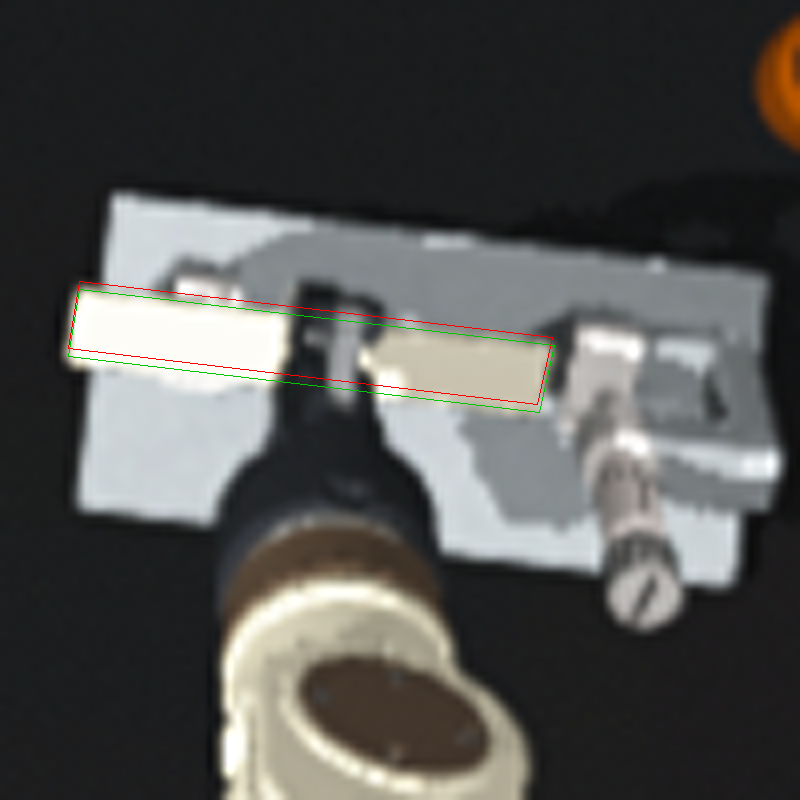

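```bash
python3 -m inch '0 0 0 0 6 0 1; 0 0 0 0 0 0 1; 0 0 0 0 0 -8 1; 0 0 0 0 0 -10 1; 0 0 0 0 0 0 1'
python3 - <<'E' | grep -v pickle
from ovb import *
rel(RT,tgt(.5,69,-8))
inhead()
rs={c:cam(c) for c in("scene","top")}
pickle.dump(rs,open("rs3.pkl","wb")); inhead(); s,Rc,p=cur()
ovb(rs,Rc,p,np.array([1.5,-13.8,2]),"l",((250,205,50,8),(415,230,50,8)))
E
```

```text
clock: 9.82
eef_pos: [0.6262, -0.1616, 0.0999]
tool_rot: [0.686, 0.175, 0.249, -0.661]
ft_force: [-0.8, -0.5, -3.5]
grip_width: 0.0266
blank [0.6109 0.2274 0.0247 0.1137] 6.513536830434629 [ 0.  -1.  -0.2  0.2  0.3  0.7  0.4  0.   0.3  0.3  0.4 -0.7 -0.2 -0.5
 -0.3  0.3]
clk 9.82 joints [-0.3   0.3  -0.52  0.15  0.11  1.41] grip 0.0266 F [-0.8 -0.5 -3.5] T [0.05 0.83 0.02]
rot [ 0.2  0.  -0.1] | 0.2  shift before-rot axes mm [ -0.3   1.2 -16.2]  in target axes [ -0.3   1.2 -16.2]
TCP in head mm [ 0.8 85.2 -6.8]
TCP in head mm [ 0.6 86.  -6.9]
```

View pics/l_s.png

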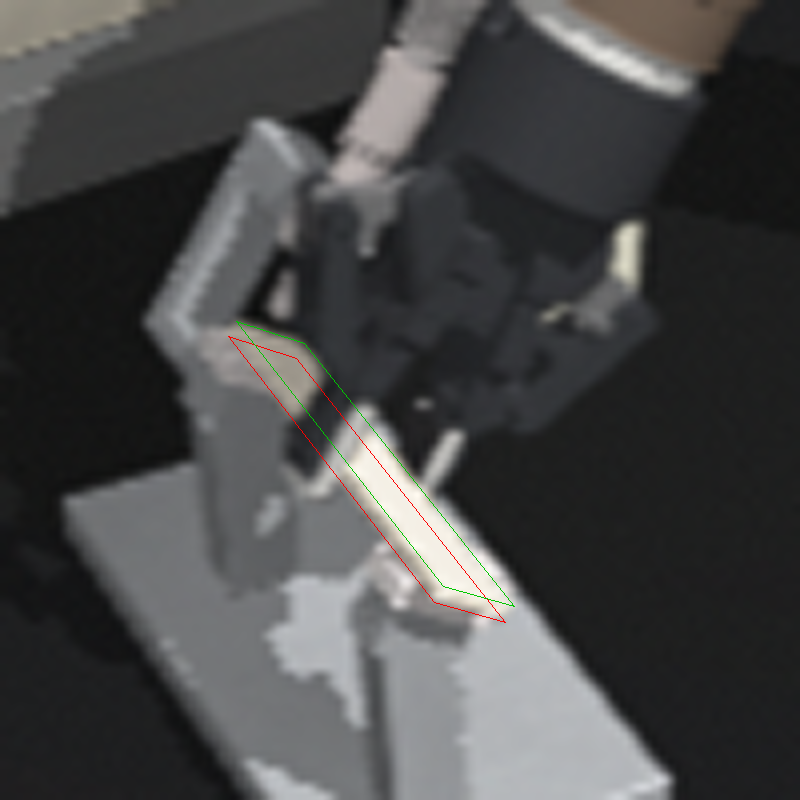

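View pics/l_t.png

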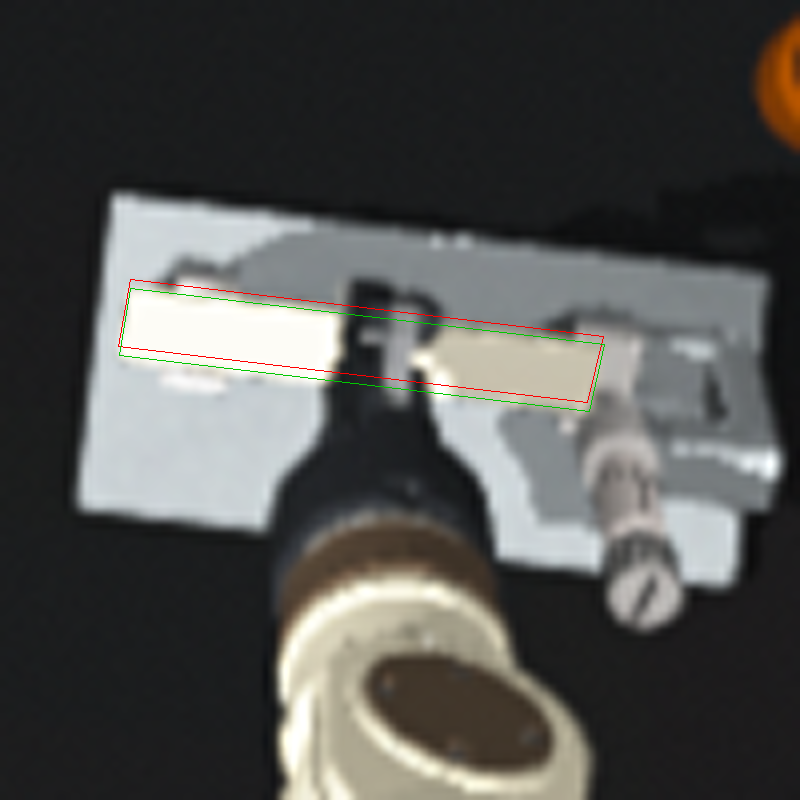

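```bash
python3 -m inch '0 0 0 0 0.7 -6 1; 0 0 0 0 0 -7 1; 0 0 0 0 0 -4 1; 0 0 0 0 0 0 1'
python3 - <<'E' | grep -v pickle
from ovb import *
inhead(); s,Rc,p=cur(); print("F",(H.T@s["ft_force"]).round(2))
rs={c:cam(c) for c in("scene","top")}
pickle.dump(rs,open("rs3.pkl","wb")); inhead(); s,Rc,p=cur();print("F",(H.T@s["ft_force"]).round(2))
ovb(rs,Rc,p,np.array([1.5,-13.8,2]),"m",((250,205,50,8),(415,230,50,8)))
E
```

```text
clock: 10.42
eef_pos: [0.6248, -0.1777, 0.0991]
tool_rot: [0.686, 0.175, 0.248, -0.661]
ft_force: [-0.7, 0.2, -1.8]
grip_width: 0.0264
blank [0.6109 0.2274 0.0247 0.1137] 6.513536830434629 [ 0.  -1.  -0.2  0.2  0.3  0.7  0.4  0.   0.3  0.3  0.4 -0.7 -0.2 -0.5
 -0.3  0.3]
TCP in head mm [ 0.6 69.  -7.7]
F [-1.62  0.14 -1.11]
TCP in head mm [ 0.5 69.4 -7.7]
F [-1.81  0.03 -0.99]
```

View pics/m_s.png

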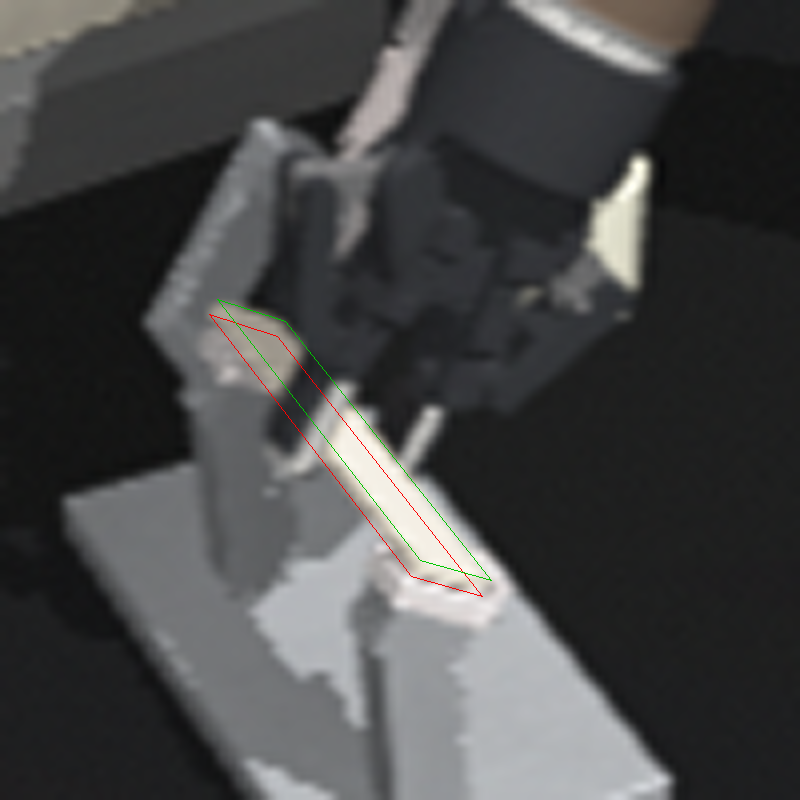

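View pics/m_t.png

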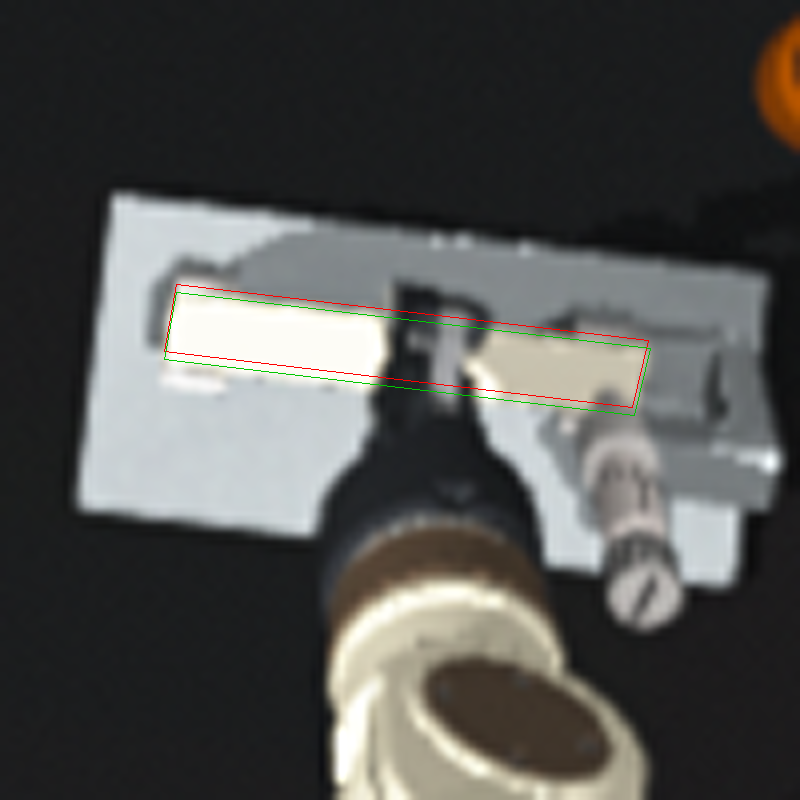

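```bash
cat > q.py <<'E'
from mv import *
inhead(); s,Rc,p=cur(); print("F head",(H.T@s["ft_force"]).round(2),"T head",(H.T@s["ft_torque"]).round(2),"clk",s["clock"],"j6",s["joint_pos"].round(2),"w",s["grip_width"])
E
sed -i 's/^s=least_squares(f,\(.*\)); print.*$/s=least_squares(f,\1)/' fit.py
python3 -m inch '0 0 0 0 1 0 1; 0 0 0 0 1 0 1; 0 0 0 0 0 0 1' | head -1; python3 q.py
```

```text
clock: 10.9
TCP in head mm [ 0.5 69.7 -9.8]
F head [-1.58 -0.33 -2.02] T head [-0.02  0.85 -0.02] clk 10.9 j6 [-0.33  0.31 -0.51  0.16  0.13  1.38] w 0.02626046488816503
```

```bash
python3 -m inch '0 0 0 0 0.8 0 1; 0 0 0 0 0 0 1' | head -1; python3 q.py
```

```text
clock: 11.15
TCP in head mm [  0.6  69.6 -10.2]
F head [-1.2   0.96  1.98] T head [0.04 0.93 0.01] clk 11.15 j6 [-0.33  0.31 -0.51  0.15  0.13  1.38] w 0.026145109612780344
```

```bash
python3 -m inch '0 0 0 0 0.6 0 1; 0 0 0 0 0 0 1' | head -1; python3 q.py
```

```text
clock: 11.4
TCP in head mm [  0.7  69.6 -10.3]
F head [-3.24  1.49  9.35] T head [ 0.17  1.13 -0.01] clk 11.4 j6 [-0.33  0.31 -0.51  0.15  0.13  1.38] w 0.02632779656822492
```

```bash
python3 -m inch '0 0 0 0 -0.6 0 1; 0 0 0 0 0 0 0.75; 0 0 0 0 0 0 0.6; 0 0 0 0 0 0 0.3; 0 0 0 0 0 0 0.3; 0 0 0 0 0 0 0.3' | tail -1; python3 q.py
python3 - <<'E'
from ovb import *
rs={c:cam(c) for c in("scene","top")}
crop(rs["scene"],"pics/n_s.png",250,205,50,8);crop(rs["top"],"pics/n_t.png",415,230,50,8)
E
```

```text
grip_width: 0.06
TCP in head mm [  0.8  69.4 -10.5]
F head [-0.43 -0.85  0.36] T head [0.02 0.59 0.04] clk 12.15 j6 [-0.33  0.31 -0.51  0.15  0.13  1.38] w 0.059976677542658216
```

View pics/n_s.png

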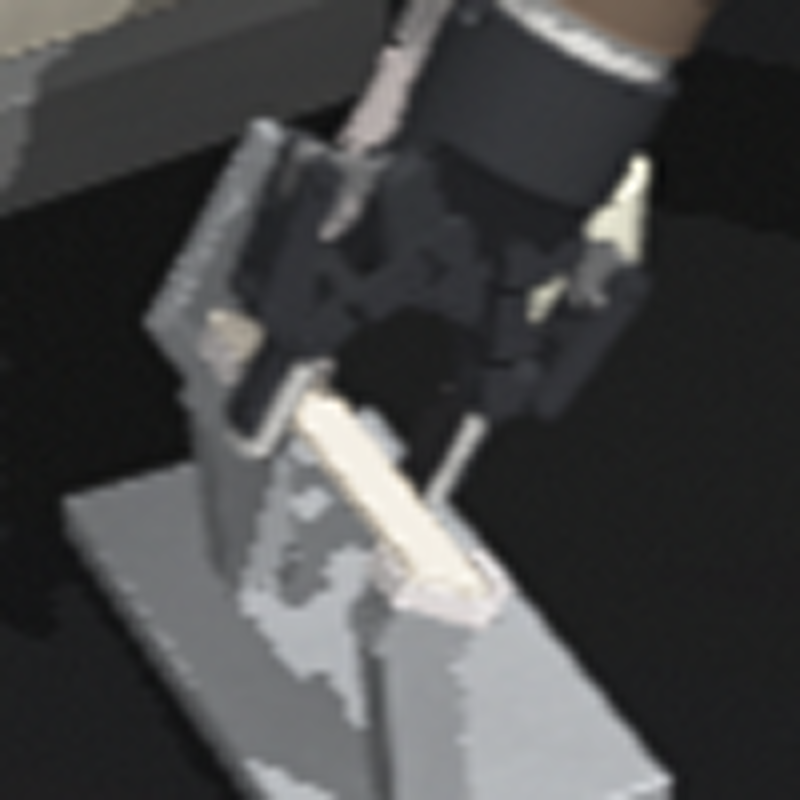

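View pics/n_t.png

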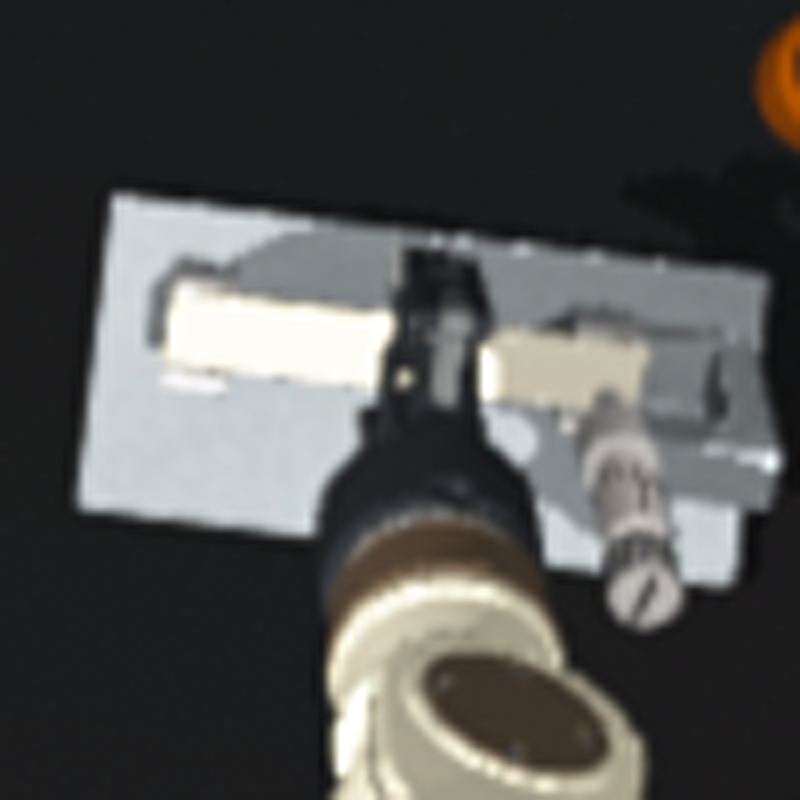

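```bash
python3 -m inch '0 0 0 0 -20 0 0.3; 0 0 0 0 -30 0 0.3; 0 0 0 0 -40 0 0.3; 0 0 0 0 -40 0 0.3; 0 0 0 0 -40 0 0.3; 0 0 0 0 -25 0 0.3; 0 -10.4 0 0 0 0 0.3; 0 -10.4 0 0 0 0 0.3; 0 -10.4 0 0 0 0 0.3; 0 -10.4 0 0 0 0 0.3; 0 -10.4 0 0 0 0 0.3; 0 -10.4 0 0 0 0 0.3' ; python3 q.py
python3 - <<'E'
from ovb import *
rs={c:cam(c) for c in("scene","top")}
pickle.dump(rs,open("rs5.pkl","wb"))
crop(rs["scene"],"pics/p_s.png",250,205,50,8);crop(rs["top"],"pics/p_t.png",415,230,50,8)
E
```

```text
clock: 13.75
eef_pos: [0.5155, -0.1649, 0.2568]
tool_rot: [0.715, 0.494, -0.146, -0.473]
ft_force: [-0.3, 0.2, -0.5]
grip_width: 0.06
TCP in head mm [  1.   69.9 184.6]
F head [-0.58  0.15 -0.26] T head [-0.02  0.61  0.05] clk 13.75 j6 [-0.4  -0.1  -0.49  0.59  0.16  0.23] w 0.06001519788205223
```

View pics/p_s.png

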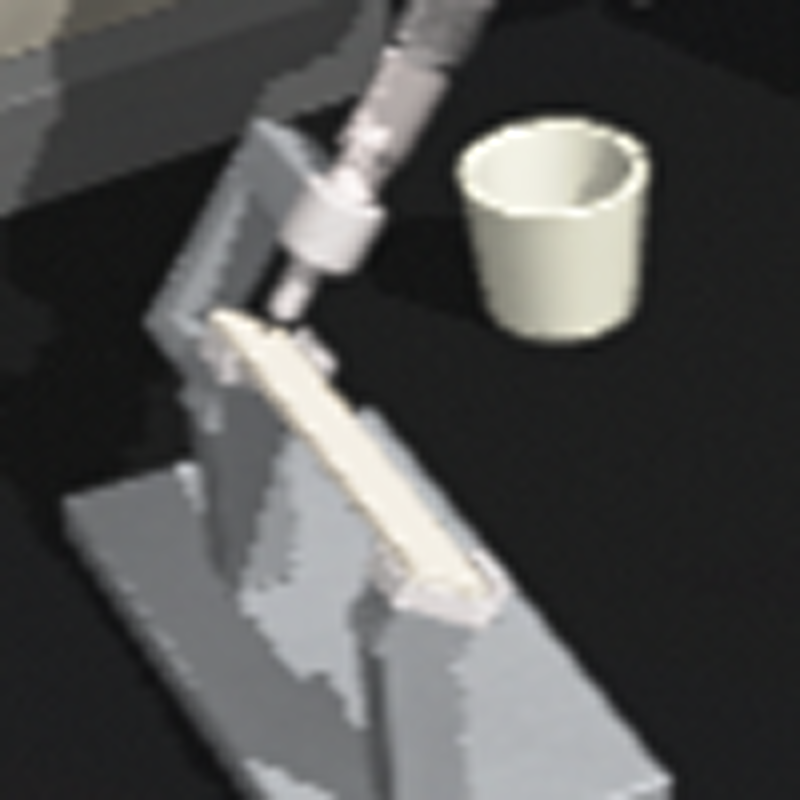

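View pics/p_t.png

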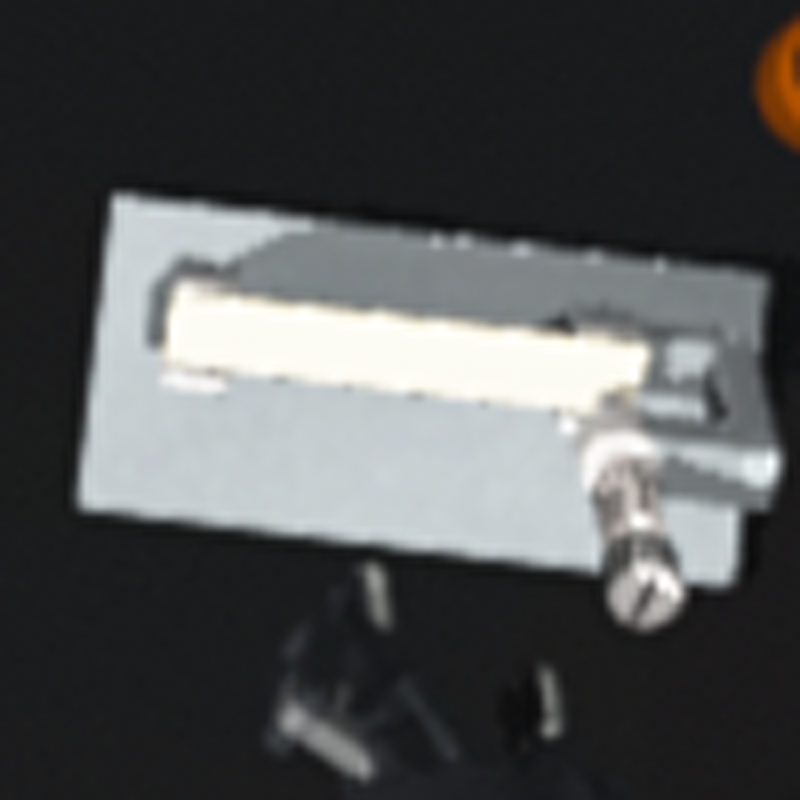

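```bash
python3 -m inch '0 -10.4 0 0 0 0 0.3; 0 -10.4 0 0 0 0 0.3; 0 -10.4 0 0 0 0 0.3; 0 -10.4 0 0 0 0 0.3; 0 -10.4 0 0 0 0 0.3; 0 -10.4 0 0 0 0 0.3;0 -10.4 0 0 0 0 0.3; 0 -10.4 0 0 0 0 0.3; 0 -10.4 0 0 0 0 0.3; 0 -10.4 0 0 0 0 0.3; 0 -10.4 0 0 0 0 0.3; 0 -10.4 0 0 0 0 0.3' |head -1; python3 -m inch '0 -10.4 0 0 0 0 0.3; 0 -10.4 0 0 0 0 0.3; 0 -10.4 0 0 0 0 0.3;0 -10.4 0 0 0 0 0.3; 0 0 0 0 0 0 0.3'; python3 q.py
python3 - <<'E'
from mv import *
s,Rc,p=cur()
# keep axis aligned, nearest roll
Rt=toolR(-H[:,2],Rc[:,0]); rel(Rt,tgt(-1.5,-1,184))
E
```

```text
clock: 15.35
clock: 15.98
eef_pos: [0.5156, -0.1649, 0.2568]
tool_rot: [0.056, -0.531, 0.727, -0.431]
ft_force: [-0.1, -0.2, 0.2]
grip_width: 0.0597
TCP in head mm [  1.1  69.8 184.6]
F head [ 0.12 -0.25  0.22] T head [0.   0.56 0.01] clk 15.975 j6 [-0.4  -0.1  -0.49  0.59  0.16 -2.66] w 0.059690735905058856
clk 15.97 joints [-0.4  -0.1  -0.49  0.59  0.16 -2.66] grip 0.0597 F [-0.1 -0.2  0.2] T [0.06 0.56 0.01]
rot [ 0.  -0.   0.2] | 0.2  shift before-rot axes mm [54.8  0.7 44.9]  in target axes [54.8  0.6 44.9]
```

```bash
python3 -m inch '0 0 0 25 0 20 0.3; 0 0 0 30 0 25 0.3; 0 0 0 0 0 0 0.3;0 0 0 0 15 0 0.3; 0 0 0 0 0 0 0.3'|head -1; python3 q.py
python3 - <<'E'
from mv import *
s,Rc,p=cur()
Rt=toolR(-H[:,2],Rc[:,0]); rel(Rt,tgt(-1.5,-1,118))
S=cam("scene");T=cam("top")
crop(S,"pics/r_s.png",250,155,35,11);crop(T,"pics/r_t.png",440,250,35,11)
E
```

```text
clock: 16.6
TCP in head mm [ -2.8   0.2 168.2]
F head [ 0.19 -1.06  0.11] T head [ 0.03  0.56 -0.01] clk 16.6 j6 [-0.56 -0.01 -0.45  0.58  0.25 -2.8 ] w 0.059642145631896404
clk 16.6 joints [-0.56 -0.01 -0.45  0.58  0.25 -2.8 ] grip 0.0596 F [-0.  -1.1  0.2] T [0.1  0.55 0.01]
rot [ 0.3 -0.   0.2] | 0.3  shift before-rot axes mm [-0.1 50.2  2. ]  in target axes [ 0.1 50.2  1.8]
```

View pics/r_s.png

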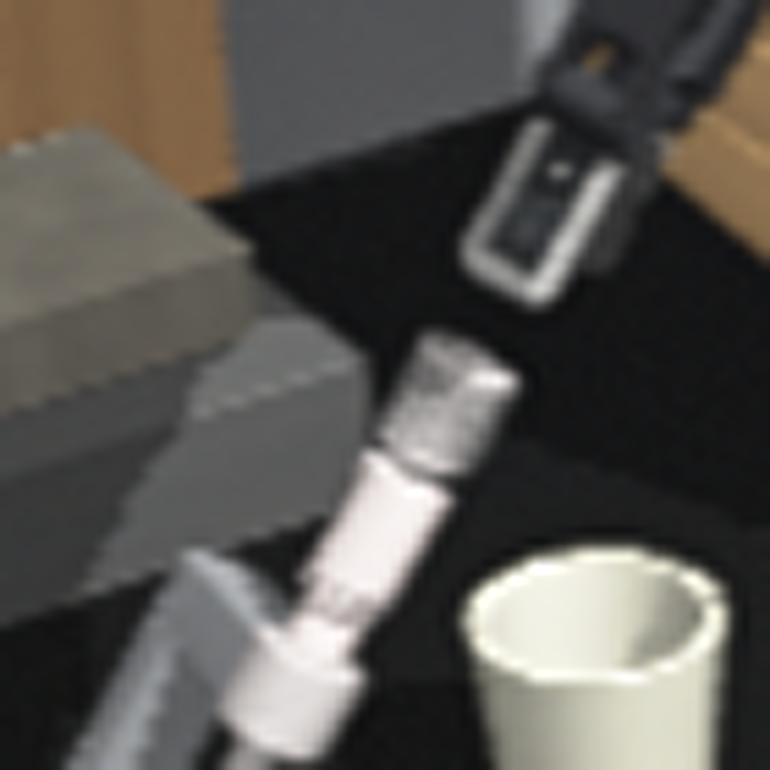

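View pics/r_t.png

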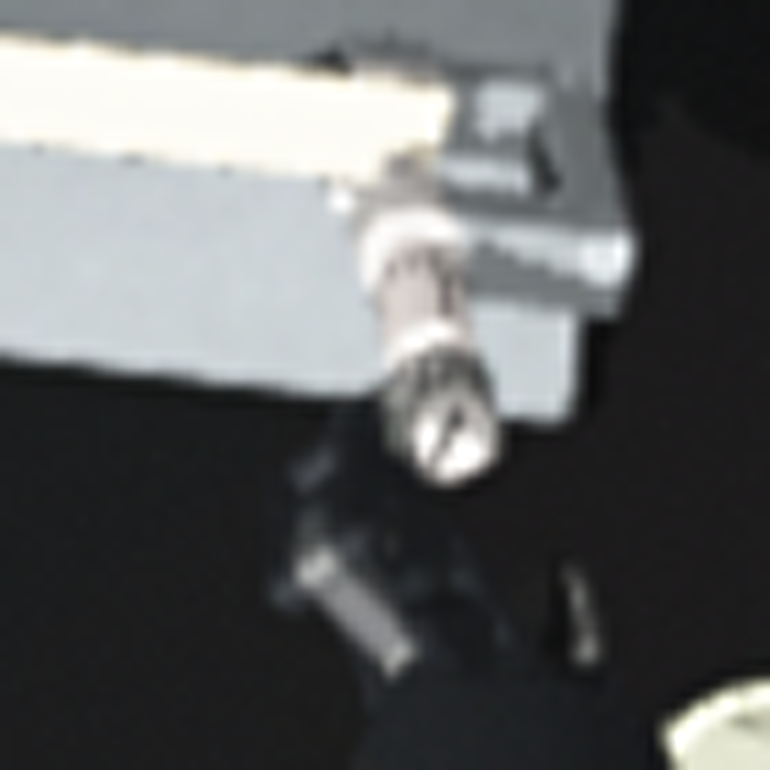

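```bash
python3 -m inch '0 0 0 0 15 1.5 0.3; 0 0 0 0 10 0 0.4; 0 0 0 0 0 0 0.45'|head -1; python3 q.py
python3 - <<'E'
from mv import *
S=cam("scene");T=cam("top"); s,Rc,p=cur(); w=s["grip_width"]/2
for n,r,u,v in(("s",S,250,155),("t",T,440,250)):
    im=cv2.resize(r["color"][v-35:v+35,u-35:u+35],None,fx=11,fy=11,interpolation=cv2.INTER_CUBIC)
    for sg in(1,-1):
        P=p+np.array([(sg*w,-.006,.011),(sg*w,-.006,-.011),(sg*w,-.036,-.011),(sg*w,-.036,.011)])@Rc.T
        cv2.polylines(im,[((proj(r,P)-(u-35,v-35)+.5)*11).astype(int)],True,(0,0,255),1)
    ax=o+np.array([(0,0,.1),(0,0,.2)])@H.T
    cv2.polylines(im,[((proj(r,ax)-(u-35,v-35)+.5)*11).astype(int)],False,(0,255,0),1)
    ax=p+np.array([(0,0.01,0),(0,-.06,0)])@Rc.T
    cv2.polylines(im,[((proj(r,ax)-(u-35,v-35)+.5)*11).astype(int)],False,(0,255,255),1)
    cv2.imwrite(f"pics/t_{n}.png",im)
E
```

```text
clock: 17.08
TCP in head mm [ -1.2  -1.7 143.5]
F head [ 0.54 -0.55 -0.1 ] T head [0.05 0.57 0.03] clk 17.075 j6 [-0.55  0.03 -0.46  0.52  0.25 -2.79] w 0.046815487812730844
```

View pics/t_s.png

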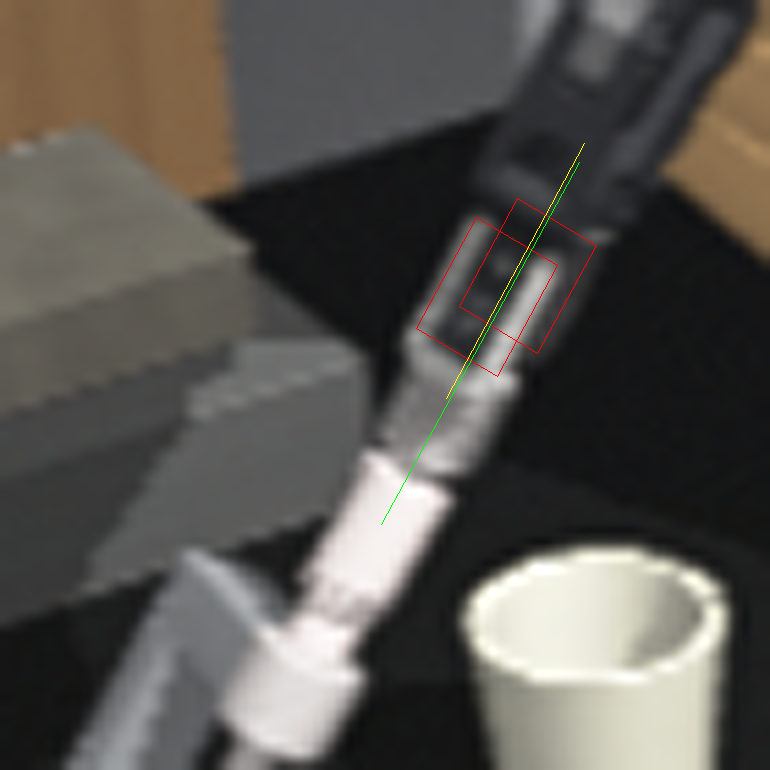

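View pics/t_t.png

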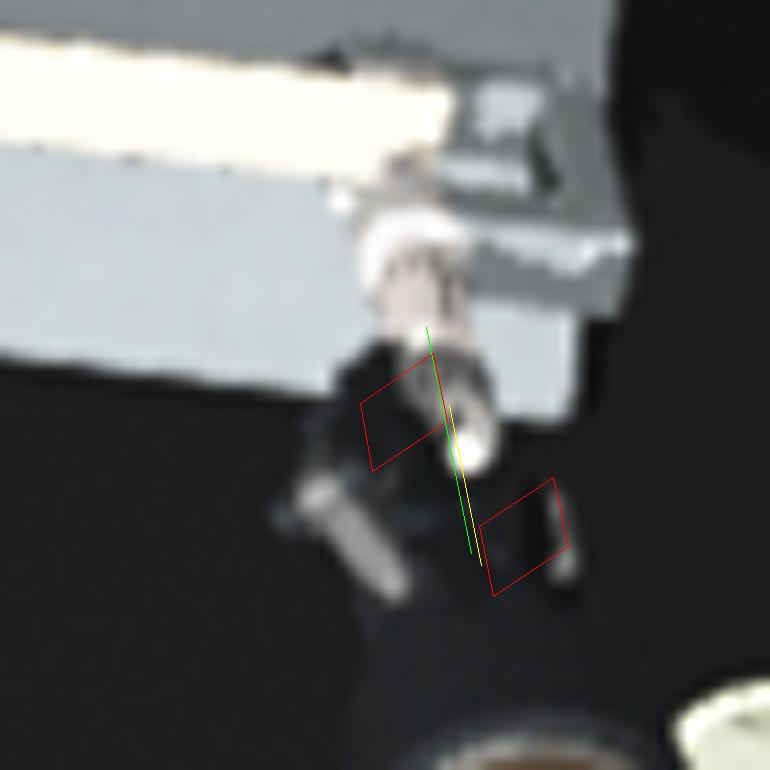

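```bash
python3 -m inch '0 0 0 0 12 0 0.45; 0 0 0 0 12 0 0.45; 0 0 0 0 0 0 0.45; 0 0 0 0 0 0 1; 0 0 0 0 0 0 1; 0 0 0 0 0 0 1'|tail -1; python3 q.py
python3 - <<'E'
from mv import *
s,Rc,p=cur(); print("F tool",(Rc.T@s["ft_force"]).round(2),"T tool",(Rc.T@s["ft_torque"]).round(3))
S=cam("scene");T=cam("top")
crop(S,"pics/u_s.png",250,160,35,11);crop(T,"pics/u_t.png",440,245,35,11)
E
```

```text
grip_width: 0.0221
TCP in head mm [ -0.9  -3.1 121. ]
F head [-2.66 -3.18  2.53] T head [-0.51  1.1  -0.02] clk 17.925 j6 [-0.54  0.08 -0.46  0.47  0.24 -2.78] w 0.02211397314400985
F tool [ 4.16 -2.51  0.09] T tool [-0.493  0.016 -1.113]
```

View pics/u_s.png

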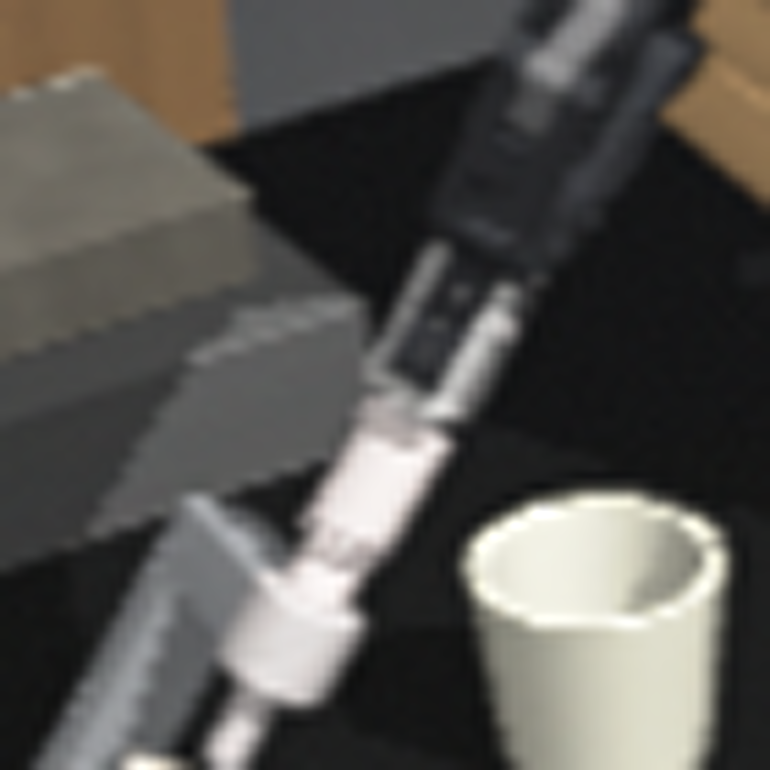

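```bash
cat >> q.py <<'E'
print("F tool",(Rc.T@s["ft_force"]).round(2),"T tool",(Rc.T@s["ft_torque"]).round(3), "tool x ang", np.degrees(np.arctan2(-(H.T@Rc[:,0])[1],(H.T@Rc[:,0])[0])).round(1), "y.z", np.degrees(np.arccos(min(1,-Rc[:,1]@H[:,2]))).round(2))
E
python3 -m inch '0 5 0 0 0.25 0 1; 0 8 0 0 0.4 0 1; 0 10 0 0 0.5 0 1; 0 10 0 0 0.5 0 1'|head -1; python3 q.py;  python3 -m inch '0 10 0 0 0.5 0 1; 0 10 0 0 0.5 0 1; 0 10 0 0 0.5 0 1; 0 10 0 0 0.5 0 1;0 10 0 0 0.5 0 1; 0 10 0 0 0.5 0 1'|head -1; python3 q.py
```

```text
clock: 18.52
TCP in head mm [ -1.2  -3.3 119.3]
F head [-4.07 -3.48  3.39] T head [-0.75  1.47  0.11] clk 18.525 j6 [-0.54  0.08 -0.46  0.46  0.24 -2.2 ] w 0.022385695856036853
F tool [ 4.87 -3.36  2.28] T tool [ 0.328 -0.114 -1.618] tool x ang 164.5 y.z 0.34
clock: 19.27
TCP in head mm [ -1.8  -3.3 116.3]
F head [-4.89 -2.17  6.35] T head [-0.78  1.66  0.12] clk 19.275 j6 [-0.54  0.08 -0.47  0.46  0.23 -1.15] w 0.022348767947859536
F tool [ 1.97 -6.31  5.01] T tool [ 1.72  -0.119 -0.638] tool x ang -135.5 y.z 0.39
```

```bash
python3 - <<'E'
from mv import *
S=cam("scene");crop(S,"pics/v_s.png",245,175,35,11)
E
python3 q.py
```

```text
TCP in head mm [ -1.9  -3.3 116.3]
F head [-4.92 -2.67  6.92] T head [-0.71  1.57 -0.1 ] clk 19.325 j6 [-0.54  0.08 -0.47  0.46  0.23 -1.15] w 0.0221424468800648
F tool [ 1.62 -6.88  5.4 ] T tool [ 1.606  0.095 -0.615] tool x ang -135.2 y.z 0.39
```

View pics/v_s.png

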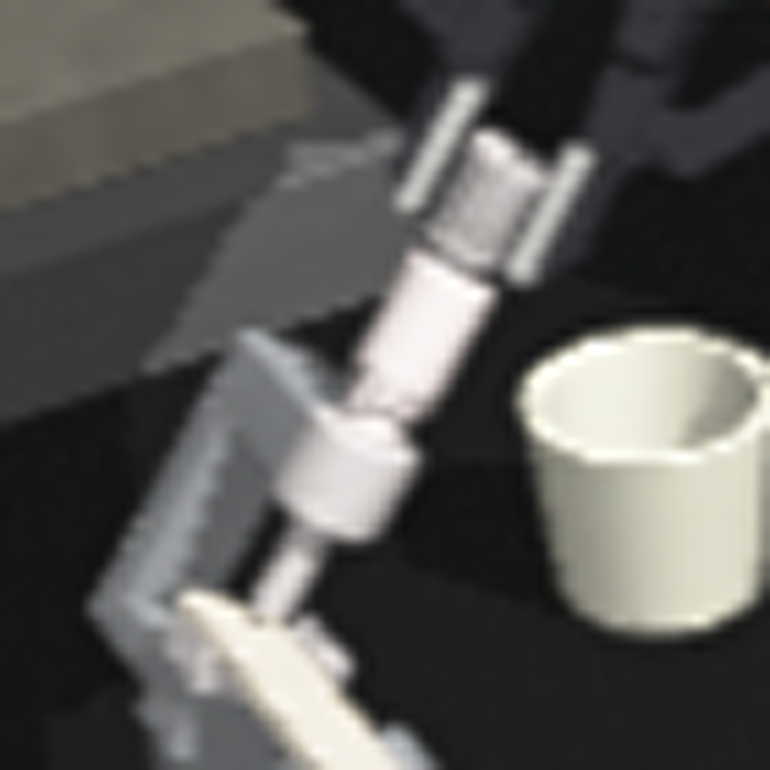

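```bash
python3 - <<'E'
from mv import *
rs=pickle.load(open("rs5.pkl","rb")); S=rs["scene"]
for z in (3,6,9,11,13,16): print(z,((proj(S,tgt(0,0,z))-(210,140)+.5)*11).round(0), ((proj(S,tgt(0,0,z))-(200,155)+.5)*8).round(0))
crop(S,"pics/w_s.png",245,175,35,11)
E
```

```text
3 [[252. 643.]] [[263. 347.]]
6 [[258. 632.]] [[268. 340.]]
9 [[264. 622.]] [[272. 332.]]
11 [[267. 615.]] [[274. 327.]]
13 [[271. 608.]] [[277. 322.]]
16 [[277. 598.]] [[281. 315.]]
```

View pics/w_s.png

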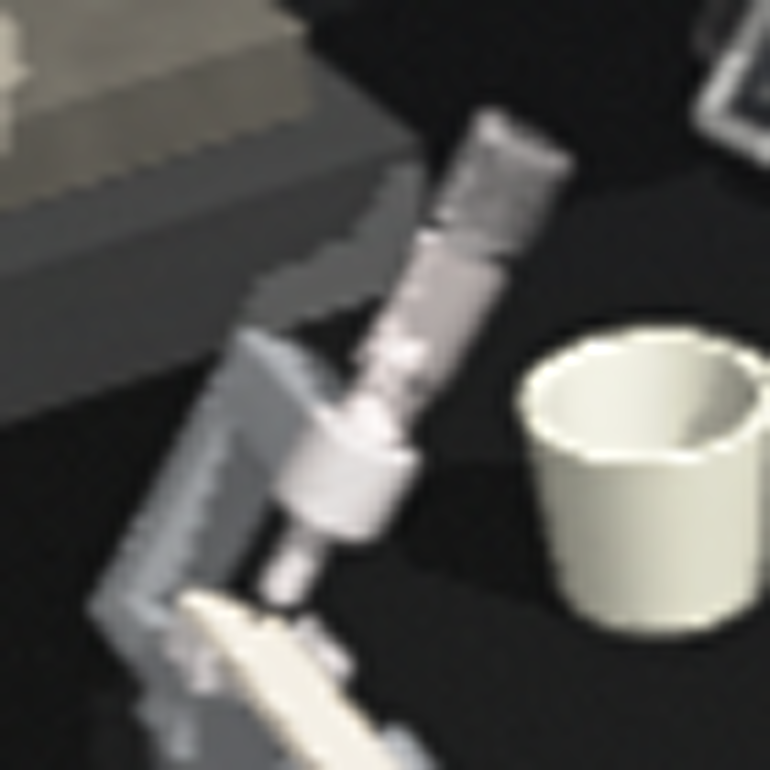

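```bash
python3 -m inch '0 5 0 -0.3 -0.3 1.3 1; 0 10 0 0 0.5 0 1; 0 10 0 0 0.5 0 1;0 10 0 0 0.5 0 1; 0 10 0 0 0.5 0 1'|head -1; python3 q.py;  python3 -m inch '0 10 0 0 0.5 0 1; 0 10 0 0 0.5 0 1;0 10 0 0 0.5 0 1;0 5 0 0 0.2 0 1'|head -1; python3 q.py
```

```text
clock: 19.95
TCP in head mm [ -2.5  -3.1 114.1]
F head [-4.44 -0.1   1.86] T head [-0.11  1.32  0.11] clk 19.95 j6 [-0.54  0.09 -0.47  0.45  0.24 -0.37] w 0.022594567838618324
F tool [-0.06 -1.84  4.45] T tool [ 1.325 -0.108  0.095] tool x ang -90.5 y.z 0.3
clock: 20.45
TCP in head mm [ -2.4  -2.6 112.4]
F head [-3.51  0.4   1.62] T head [-0.04  1.3   0.06] clk 20.45 j6 [-0.54  0.09 -0.47  0.45  0.24  0.24] w 0.0224189796637285
F tool [-1.65 -1.61  3.13] T tool [ 1.054 -0.062  0.763] tool x ang -55.7 y.z 0.28
```

```bash
python3 -m inch '0 10 0 0 0.5 0 1;0 10 0 0 0.4 0 1'|head -1; python3 q.py;  python3 - <<'E'
from mv import *
S=cam("scene");crop(S,"pics/x_s.png",245,175,35,11)
E
python3 q.py
```

```text
clock: 20.7
TCP in head mm [ -2.3  -2.5 111.5]
F head [-2.32  2.05  3.77] T head [0.15 1.23 0.06] clk 20.7 j6 [-0.54  0.09 -0.47  0.45  0.24  0.59] w 0.021896560588963193
F tool [-0.71 -3.76  3.02] T tool [ 0.841 -0.062  0.91 ] tool x ang -35.6 y.z 0.27
TCP in head mm [ -2.2  -2.4 111.5]
F head [-3.88  2.14  2.32] T head [0.19 1.25 0.01] clk 20.75 j6 [-0.54  0.09 -0.47  0.45  0.24  0.6 ] w 0.021729510194762654
F tool [-1.93 -2.3   4.  ] T tool [ 0.877 -0.006  0.915] tool x ang -35.4 y.z 0.26
```

View pics/x_s.png

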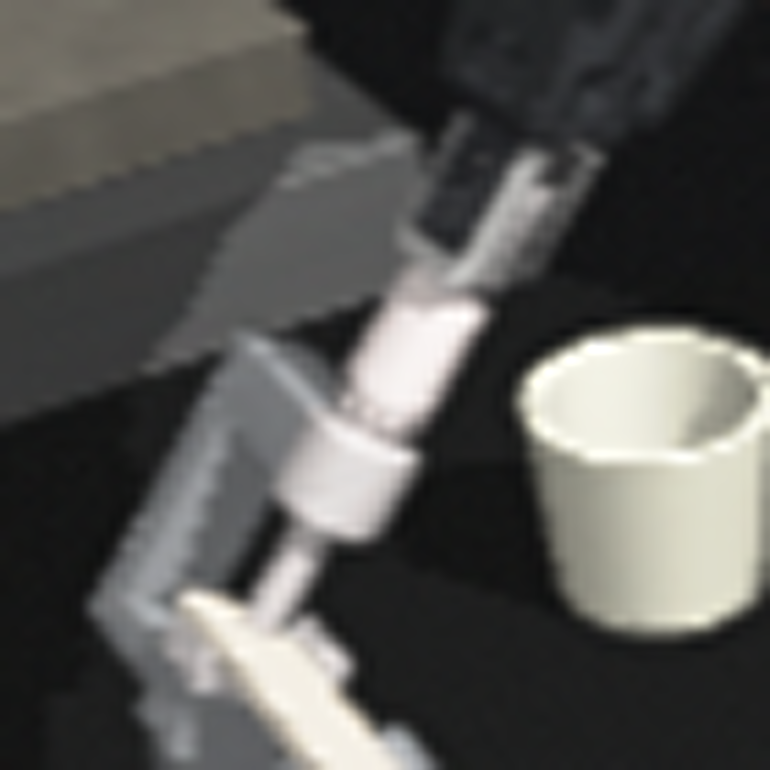

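```bash
for i in 1; do python3 -m inch '0 10 0 0 0.3 0 1'|head -1; python3 q.py|tail -1; python3 -m inch '0 10 0 0 0.2 0 1'|head -1; python3 q.py|tail -1; python3 -m inch '0 10 0 0 0 0 1'|head -1; python3 q.py|tail -1; python3 -m inch '0 10 0 0 0 0 1'|head -1; python3 q.py; done
```

```text
clock: 20.88
F tool [-2.26 -6.3   2.51] T tool [ 0.905 -0.127  1.139] tool x ang -25.8 y.z 0.24
clock: 21.0
F tool [-2.65 -5.96  3.28] T tool [ 0.71  -0.116  1.238] tool x ang -15.7 y.z 0.24
clock: 21.12
F tool [-2.6  -5.53  2.12] T tool [ 0.531 -0.15   1.254] tool x ang -5.7 y.z 0.22
clock: 21.25
TCP in head mm [ -1.7  -2.3 111.4]
F head [-2.52  2.55  5.32] T head [0.38 1.31 0.14] clk 21.25 j6 [-0.54  0.09 -0.47  0.45  0.24  1.29] w 0.022105378228525378
F tool [-2.72 -5.31  2.36] T tool [ 0.277 -0.145  1.334] tool x ang 4.3 y.z 0.21
```

```bash
python3 -m inch '0 10 0 0 0 0 1; 0 10 0 0 0 0 1'|head -1; python3 q.py|tail -1; python3 -m inch '0 10 0 0 0 0 1; 0 10 0 0 0 0 1'|head -1; python3 q.py; python3 - <<'E'
from mv import *
S=cam("scene");crop(S,"pics/y_s.png",245,175,35,11)
E
python3 q.py|tail -1
```

```text
clock: 21.5
F tool [-2.65 -4.9   0.33] T tool [-0.152 -0.206  1.259] tool x ang 24.3 y.z 0.19
clock: 21.75
TCP in head mm [ -1.2  -2.4 111.4]
F head [-2.26  2.5   3.3 ] T head [0.32 1.05 0.09] clk 21.75 j6 [-0.53  0.09 -0.47  0.44  0.24  1.99] w 0.02247095568307529
F tool [-3.37 -3.29  0.2 ] T tool [-0.501 -0.094  0.979] tool x ang 44.2 y.z 0.16
F tool [-3.16 -4.22 -0.37] T tool [-0.537  0.024  1.133] tool x ang 44.5 y.z 0.16
```

View pics/y_s.png

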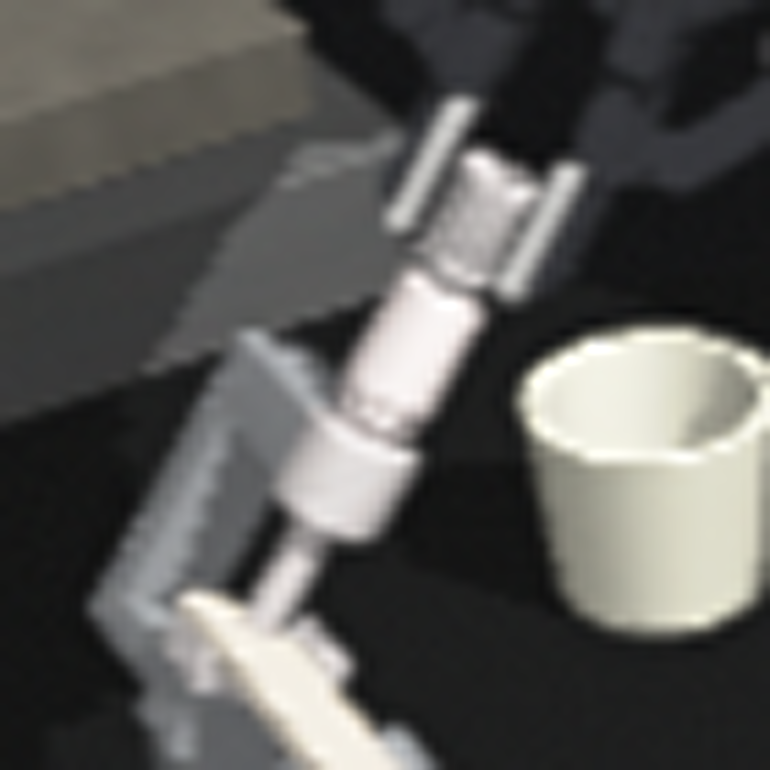

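```bash
python3 - <<'E'
from mv import *
rs=pickle.load(open("rs5.pkl","rb")); S=rs["scene"]
zs=np.arange(66,130,1.0)
P=(proj(S,np.array([tgt(0,0,z) for z in zs]))-(210,140)+.5)*11
d=P[-1]-P[0]; n=np.array([-d[1],d[0]])/np.linalg.norm(d)
pr={}
for k in "wvxy":
    im=cv2.imread(f"pics/{k}_s.png").astype(np.float32).mean(2)
    acc=0
    for off in (-20,-10,0,10,20):
        q=(P+n*off).astype(np.float32); acc=acc+cv2.remap(im,q[:,0][None],q[:,1][None],cv2.INTER_LINEAR)[0]
    pr[k]=acc/5
for i in range(0,len(zs)): print(int(zs[i]),*[int(pr[k][i]) for k in "wvxy"])
E
```

```text
66 241 231 179 183
67 239 220 188 200
68 235 208 199 212
69 229 196 207 213
70 221 191 210 208
71 209 197 214 206
72 195 209 222 211
73 182 217 231 221
74 177 219 237 231
75 180 218 240 239
76 185 220 241 243
77 184 224 241 242
78 179 229 240 241
79 174 236 240 240
80 174 241 240 240
81 179 244 240 240
82 190 244 240 240
83 203 243 240 240
84 213 243 239 240
85 218 243 240 240
86 220 243 240 240
87 220 243 240 241
88 215 243 240 240
89 204 243 240 240
90 191 243 240 240
91 180 243 240 240
92 173 243 241 241
93 170 243 242 241
94 170 243 242 240
95 169 243 238 240
96 169 243 232 239
97 170 243 225 240
98 172 243 218 241
99 173 243 211 243
100 175 243 202 246
101 175 242 192 247
102 174 242 183 243
103 173 242 173 225
104 172 244 162 195
105 172 247 156 166
106 172 251 154 149
107 172 248 155 153
108 173 232 158 171
109 175 201 160 192
110 175 168 161 200
111 173 147 155 192
112 168 146 143 178
113 160 161 130 167
114 152 180 118 163
115 146 191 112 164
116 143 190 109 167
117 143 181 108 170
118 143 172 108 172
119 142 168 111 174
120 137 167 114 175
121 130 168 117 176
122 125 170 117 177
123 121 174 115 179
124 119 177 114 180
125 119 179 113 181
126 119 179 113 181
127 118 179 113 180
128 116 179 113 182
129 113 180 112 186
```

```bash
python3 -m inch '0 0 0 0 0 0 0.7; 0 0 0 0 0 0 0.45; 0 0 0 0 0 0 0.3; 0 0 0 0 0 0 0.3; 0 0 0 0 -15 0 0.3; 0 0 0 0 -30 0 0.3;0 0 0 0 -30 0 0.3;0 0 0 0 -25 0 0.3; 0 0 0 0 0 0 0.3; 0 0 0 0 0 0 0.3'; python3 q.py; python3 - <<'E'
from mv import *
rs={c:cam(c) for c in("scene","top")}
pickle.dump(rs,open("rs9.pkl","wb"))
crop(rs["scene"],"pics/aa_s.png",245,190,48,8);crop(rs["top"],"pics/aa_t.png",415,230,48,8)
S,T=rs["scene"],rs["top"]
for r,n,u,v in((S,"s",245,190),(T,"t",415,230)):
    im=cv2.resize(r["color"][v-48:v+48,u-48:u+48],None,fx=8,fy=8,interpolation=cv2.INTER_CUBIC)
    for z,c in((6,(0,200,0)),(0,(0,0,255))):
        P=np.array([tgt(x,y,z) for x,y in((12,156),(-16,156),(-16,-14),(12,-14))])
        cv2.polylines(im,[((proj(r,P)-(u-48,v-48)+.5)*8).astype(int)],True,c,1)
    cv2.imwrite(f"pics/ab_{n}.png",im)
cv2.imwrite("pics/full.png",S["color"])
E
```

```text
clock: 23.05
eef_pos: [0.4909, -0.2357, 0.2774]
tool_rot: [-0.542, 0.087, -0.488, 0.679]
ft_force: [0.2, 0.1, -0.9]
grip_width: 0.0598
TCP in head mm [ -0.9  -3.2 211.1]
F head [-0.36  0.13 -0.82] T head [ 0.    0.63 -0.05] clk 23.05 j6 [-0.6  -0.08 -0.41  0.69  0.27  1.93] w 0.059764897190392456
F tool [-0.35  0.82 -0.16] T tool [-0.435  0.045  0.452] tool x ang 44.1 y.z 0.18
```

View pics/ab_s.png

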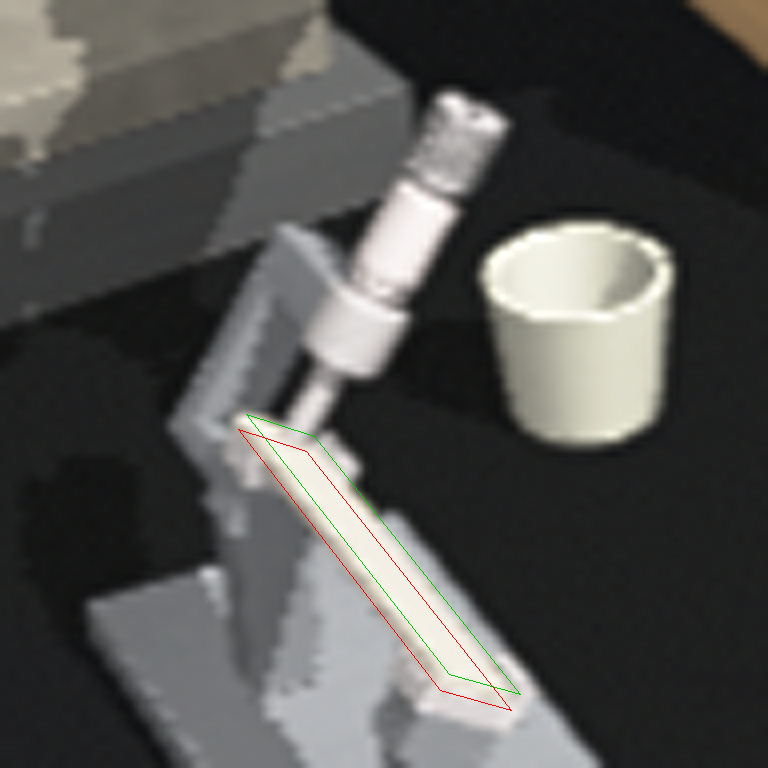

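View pics/ab_t.png

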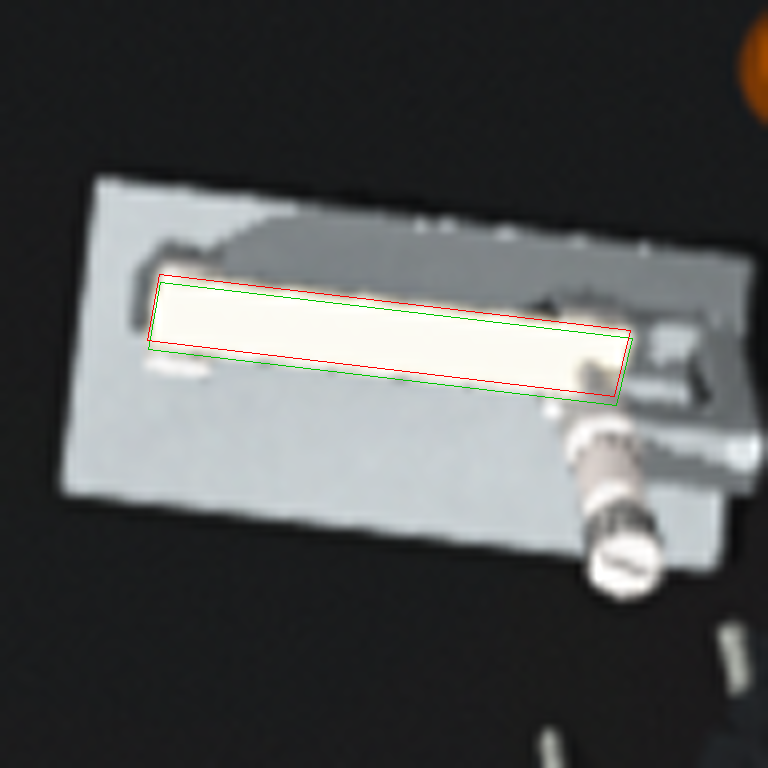

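View pics/full.png

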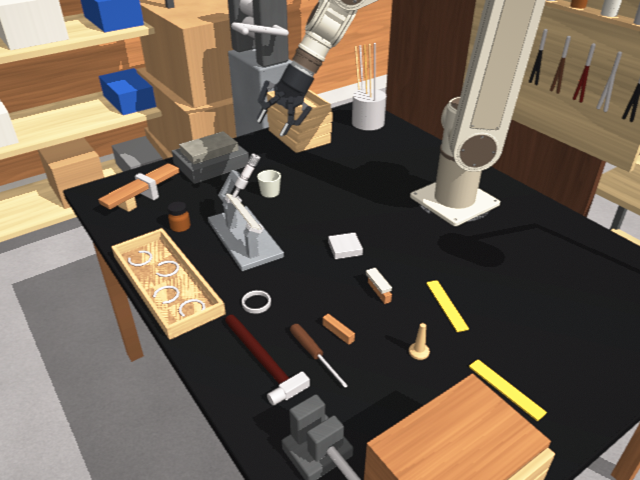

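```bash
python3 -c "
from workcell import bot
print(bot.job_done())"
```

```text
the job is handed in; nothing more can be done
None
```

I laid the blank across both rests and let go of it. I then clamped it with the ratchet knob in a single grasp and handed the job in at about 23 s of the 61 s allowed. No verdict was returned.

- **Blank:** I pinched it by its edges at the middle, brought it in from the +y side between the rests, and pressed until the wrist force showed contact. The last pictures show it flat on both rests. By overlay its middle is at about x = −2 mm, y = 71 mm in the head's frame, with its end past the spindle's axis.
- **Clamping:** I turned the knob about 4.77 rad (273°) clockwise by the wrist joint. The knob's end mark suggests about 262°, so the fingers seem not to have slipped. The spindle's face came down to about 6 mm, on the blank. Resistance rose from roughly 0.06–0.12 to about 0.15 N m, though those readings are noisy.
- **Slip (estimate):** I put the slip at about 1.3 rad. I inferred this from contact at about 3.5 rad; it was not measured directly. Contact could be a few tenths of a rad off, which still leaves the slip inside 0.6–2.2 rad. The clamp force was not measured either.
- **Let go:** The gripper is open and about 65 mm clear of the knob, with wrist force near zero. In the last picture the bystanders look to be where they started.
- **Disagreement found:** On the held blank, camera and arm readings differed by about 1 to 4 mm. I aimed by the camera, which agreed with the height at which the blank touched the rests.

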